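Fetch the reagent cassette from under two others

ROBOT

A 7-joint arm with a two-finger parallel gripper is mounted at the origin on the work surface. World frame = base frame: x ahead of the robot, y to its left, z up, the work surface at z = 0. Lengths are in m, angles in rad, forces in N, time in s.
With the tool pointing down it reaches from about 0.425 to 0.925 m from the base axis. Payload 6.8 kg.
Tool frame: the origin (TCP) lies between the finger pads; the fingertips stand 8 mm ahead of it and the grasp point (between the pads) lies 11 mm behind it; z points along the fingers, y is the line along which they close (so a half turn about z gives the same grasp; the last joint's range is limited). The gripper opens to 85 mm and grips with 20 to 120 N. Pads are 22 mm wide; open, the fingers measure 114 mm over their backs; the gripper's body (76 mm by 85 mm) begins 54 mm behind the grasp point. The pads swing forward as they close: fully open they stand 13 mm farther back than shut.
Start: joints at [-1.275, 0.477, 0.022, 1.555, -0.011, 1.109, -0.083], TCP at [0.265, 0.621, 0.212] pointing down, gripper open.
Joint ranges: [-2.96, 2.96], [-0.34, 2.1], [-1.41, 1.46], [0.24, 2.44], [-1.37, 4.51], [0.17, 1.92], [-2.96, 2.96]. Speed limits (rad/s): [2.39, 2.39, 3.14, 3.14, 3.14, 3.14, 3.14].

INTERFACE

Orientations are given as a unit quaternion [w, x, y, z].
In Python, from station import arm gives the robot as it stands.
- The arm moves only by the tool send_rows, never from a script. Its argument "moves" is one flat list of numbers, 6 for each row, row after row: the shift along the tool's x, y, z in cm, then the turn, a rotation vector about the tool's x, y, z in units of 10 degrees (1.0 is 10 degrees). A call has exactly 5 rows; each row shifts and turns the commanded pose from where the row before left it, along the tool's axes as they then stand; what a row does not reach is not made up. A row lasts 1/8 s, in which the tool goes at most 62.5 mm and 10.7 degrees, less where a joint would pass 70% of its speed; a pose out of reach is approached as far as the arm can. A call with a gripper value outside its range is refused whole. "fingers" is the opening, from -1 (shut) to 1 (fully open), set as the call begins (left out, the last holds). The fingers move at their own pace and stop on an object; the grip force is fixed at half the most. Time passes only in rows, so rows that do not move let the fingers close, or fill a call up. It gives the time, the measured TCP pose, the force, the opening and the grip force at its end, in the units of the state.
- arm.sense(): the state, without advancing time (a new reading comes with each control period).
- arm.grab_frame(name): name is "side" or "top" or "wrist"; returns the picture (400x640x3 uint8, blue, green, red); there is no depth.
- arm.calibration(name): a dict with "camera_matrix" (3x3 intrinsics, pixels), "k1" (the pictures are not rectified: a ray, as slopes to the right and down, at radius r is drawn at 1 + k1 r^2 times it, then the intrinsics apply), "extrinsics" (4x4, takes a point from camera to world coordinates); the wrist camera has in their place "mount" (4x4, takes a point from camera to tool coordinates, whose origin is the TCP and whose axes are the flange's). Camera axes: x right, y up, looking along -z (the intrinsics and any distortion apply to the point x, -y, -z); pixel columns grow to the right and rows downward; lengths in m; the calibration is good to about 2 mm. A picture is of the moment at which its call begins: read the wrist's pose just before it. calibration takes no time and is no camera call.
- arm.finish_job(): hands the job in; it is judged then, once.
The state is a dict: "t": time; "joint_positions": joint angles; "qvel": joint speeds; "joint_efforts": joint torques, N m; "ee_pos": TCP position; "eef_rot": TCP orientation; "contact_force": force on the tool from outside, world axes, zero at the start; "torque": the same for the moment, N m; "width": opening from 0.0 (shut) to 1.0 (fully open); "grasp_force": force on a finger pad.
Only numpy, scipy, OpenCV 4.12 (cv2) and the standard library are available. Lean on these libraries where they do the work, as an engineer would, in place of code of your own. Each camera call takes 0.05 s, during which the arm holds its last target. There are 200 camera calls.

TASK

The analyser needs the yellow reagent cassette, which lies on the white store plate under the blue and the purple one. Lift those two off without dragging the yellow one along and lay both aside flat on the green pad, then seat the yellow cassette flat in the metal loading bay, between its four corner brackets. Finally put the blue and the purple cassette back on the store plate, each centred lengthwise on the strip of its own colour, keeping all cassettes level and leaving the tube rack, bottle and phone alone.

Things in the scene. Friction and masses are not known exactly. Their poses are not given: they have to be found in the camera images.
- yellow_cassette: reagent cassette: a flat closed box 140 x 44 x 34 mm (x, y, z), milky white below with a yellow lid and three small white-and-dark ports flush in its flat top; about 0.2 kg. Origin: centre of its underside, x along its 140 mm length, z up. At the start it lies across both strips, at right angles to them.
- blue_cassette: reagent cassette: a flat closed box 140 x 44 x 34 mm (x, y, z), milky white below with a blue lid and three small white-and-dark ports flush in its flat top; about 0.2 kg. Origin: centre of its underside, x along its 140 mm length, z up. At the start it lies crosswise on top of the yellow one, balanced about its middle, about 40 mm clear of the purple one.
- purple_cassette: reagent cassette: a flat closed box 140 x 44 x 34 mm (x, y, z), milky white below with a purple lid and three small white-and-dark ports flush in its flat top; about 0.2 kg. Origin: centre of its underside, x along its 140 mm length, z up. At the start it lies crosswise on top of the yellow one, balanced about its middle, about 40 mm clear of the blue one; sides vary.
- blue_strip: blue strip, 164 x 60 mm and 1.5 mm thick, fixed on the white store plate (180 x 176 x 6 mm): the home of the blue cassette. Its ends show from under the pile. Origin: centre of its underside, x along its length; a cassette on it lies 1.5 mm above this origin. The strips lie side by side, 86 mm apart centre to centre; either may be on either side.
- purple_strip: purple strip, 164 x 60 mm and 1.5 mm thick, fixed on the white store plate (180 x 176 x 6 mm): the home of the purple cassette. Its ends show from under the pile. Origin: centre of its underside, x along its length; a cassette on it lies 1.5 mm above this origin. The strips lie side by side, 86 mm apart centre to centre; either may be on either side.
- pad: green side pad, fixed, 170 x 180 mm (x, y), 4 mm thick, empty at the start; room for two cassettes side by side along its x, for example 45 mm either side of its middle in y. Origin: centre of its underside.
- bay: metal loading bay, fixed: a plate 180 x 84 mm (x, y), 6 mm thick, with four dark L-shaped corner brackets that rise 10 mm above the plate and leave 156 x 60 mm between them; the long sides are open for 118 mm mid-way, for the fingers. The cassette lies along x, either way round. Origin: centre of the underside.
- tube_rack: bystander: white rack of capped tubes, 56 x 128 x 100 mm, loose, to be left alone. Origin: centre of its underside.
- wash_bottle: bystander: clear bottle with a white cap, 52 mm across and 150 mm tall, loose, to be left alone. Origin: centre of its underside.
- phone: bystander: black phone 150 x 74 x 9 mm lying flat, loose, to be left alone. Origin: centre of its underside.

How it is judged:
By the outcome, as a careful person would: the job done as asked, in the order asked, and still so for the second after the job is handed in, with the robot touching nothing.
It also fails if it takes over 141 s, if anything falls off the work surface, if the arm or the gripper's body presses on something with over 40 N, if the wrist force passes 120 N, or if a joint passes its speed limit or range.

## Working session

There is one attempt and no reset: what is moved stays moved. The work goes in short steps, Python scripts to look and compute and a tool call to move; the robot and the scene stay as the last step left them, time stands still between calls to the robot, and variables do not carry over. Pictures are saved under pics/ and viewed, at most 14 in all, crops included, and the job is handed in when it is done.

Besides the shell and the picture viewer there is one more tool, called after "Emit:" as name(argument=value, ...) on one line, values as JSON. send_rows: Moves the arm, as the interface text tells. Its arguments: {"type":"object","properties":{"moves":{"type":"array"},"fingers":{"type":"number"}},"required":["moves"]}

```bash
mkdir -p pics; ls; cat > h.py <<'E'
from station import arm
import numpy as np, cv2
def shot(cam,name):
    s=arm.sense(); im=np.asarray(arm.grab_frame(cam)); cv2.imwrite(f'pics/{name}.png',im); return s,im
def R(q):
    from scipy.spatial.transform import Rotation as Ro
    return Ro.from_quat([q[1],q[2],q[3],q[0]]).as_matrix()
def ext(cam,s=None):
    c=arm.calibration(cam)
    if cam!='wrist': return np.array(c['extrinsics'])
    T=np.eye(4);T[:3,:3]=R(s['eef_rot']);T[:3,3]=s['ee_pos'];return T@np.array(c['mount'])
def px2w(cam,uv,z,s=None):
    c=arm.calibration(cam);K=np.array(c['camera_matrix'],float);k1=c['k1'];E=ext(cam,s);out=[]
    p=cv2.undistortPoints(np.array(uv,float).reshape(-1,1,2),K,np.array([k1,0,0,0,0.]),).reshape(-1,2)
    d=np.c_[p[:,0],-p[:,1],-np.ones(len(p))]@E[:3,:3].T
    z=np.broadcast_to(z,len(p)); t=(z-E[2,3])/d[:,2]
    return E[:3,3]+d*t[:,None]
def w2px(cam,P,s=None):
    c=arm.calibration(cam);K=np.array(c['camera_matrix'],float);E=ext(cam,s)
    q=(np.array(P,float).reshape(-1,3)-E[:3,3])@E[:3,:3]; q=q*[1,-1,-1]
    return cv2.projectPoints(q,np.zeros(3),np.zeros(3),K,np.array([c['k1'],0,0,0,0.]))[0].reshape(-1,2)
E
python3 - <<'E'
from h import *
np.set_printoptions(precision=3,suppress=True)
print(arm.sense())
for c in('top','side','wrist'): shot(c,c+'0'); print(c,arm.calibration(c))
E
```

```text
pics
{'t': 0.0, 'joint_positions': array([-1.275,  0.478,  0.022,  1.556, -0.011,  1.109, -0.083]), 'qvel': array([-0.   , -0.001,  0.001,  0.001, -0.001, -0.001, -0.   ]), 'joint_efforts': array([ -0.   , -59.646,   1.608, -28.118,   0.013,   0.01 ,  -0.   ]), 'ee_pos': array([0.265, 0.62 , 0.211]), 'eef_rot': array([-0.   ,  0.201,  0.98 , -0.001]), 'contact_force': array([ 0.544, -0.203,  0.456]), 'torque': array([-0.047, -0.019, -0.013]), 'grasp_force': 0.0, 'width': 1.0035686139303297}
top {'camera_matrix': array([[436.422,   0.   , 322.575],
       [  0.   , 436.422, 207.175],
       [  0.   ,   0.   ,   1.   ]]), 'k1': 0.004568596131207125, 'extrinsics': array([[ 0.021,  0.998, -0.052,  0.533],
       [-1.   ,  0.021,  0.012,  0.093],
       [ 0.013,  0.052,  0.999,  1.484],
       [ 0.   ,  0.   ,  0.   ,  1.   ]])}
side {'camera_matrix': array([[415.141,   0.   , 318.009],
       [  0.   , 415.141, 197.579],
       [  0.   ,   0.   ,   1.   ]]), 'k1': -0.08600189321388489, 'extrinsics': array([[-0.948,  0.23 , -0.22 ,  0.367],
       [-0.318, -0.648,  0.692,  0.848],
       [ 0.016,  0.726,  0.687,  0.833],
       [ 0.   ,  0.   ,  0.   ,  1.   ]])}
wrist {'camera_matrix': array([[350.322,   0.   , 314.797],
       [  0.   , 350.322, 202.176],
       [  0.   ,   0.   ,   1.   ]]), 'k1': -0.05197804922967989, 'mount': array([[ 0.   ,  0.966,  0.26 ,  0.065],
       [ 1.   ,  0.   , -0.001,  0.001],
       [-0.001,  0.26 , -0.966, -0.164],
       [ 0.   ,  0.   ,  0.   ,  1.   ]])}
```

View pics/top0.png

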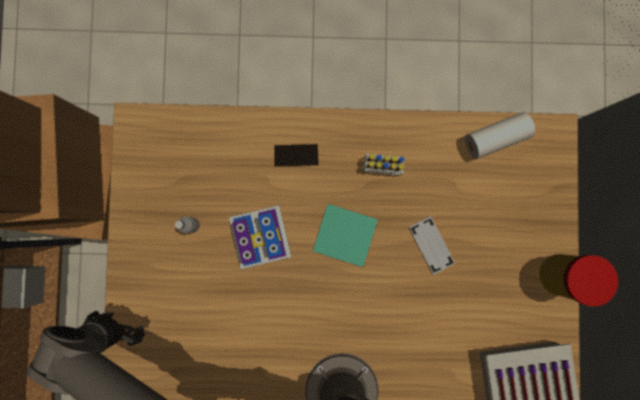

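View pics/side0.png

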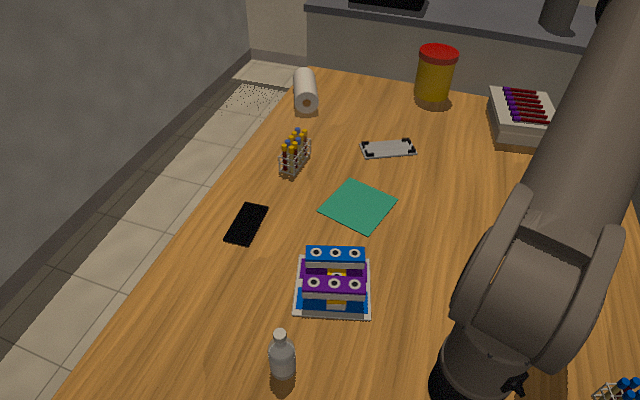

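```bash
python3 - <<'E'
from h import *
a=cv2.imread('pics/top0.png'); b=cv2.imread('pics/side0.png')
A=cv2.resize(a[195:280,220:300],None,fx=5,fy=5,interpolation=cv2.INTER_CUBIC)
B=cv2.resize(b[235:330,285:380],None,fx=4,fy=4,interpolation=cv2.INTER_CUBIC)
o=np.zeros((425,800,3),np.uint8);o[:A.shape[0],:400]=A;o[:380,410:790]=B;cv2.imwrite('pics/z1.png',o)
np.set_printoptions(precision=3,suppress=True)
print(px2w('top',[(313,237),(329,205),(378,220),(363,267)],0.004))
print(px2w('top',[(409,223),(431,218),(454,264),(434,273)],0.006))
print(px2w('top',[(229,216),(279,206),(291,258),(240,269)],0.006))
E
```

```text
[[ 0.509  0.105  0.004]
 [ 0.618  0.053  0.004]
 [ 0.571 -0.114  0.004]
 [ 0.411 -0.066  0.004]]
[[ 0.563 -0.219  0.006]
 [ 0.581 -0.294  0.006]
 [ 0.428 -0.373  0.006]
 [ 0.396 -0.306  0.006]]
[[0.574 0.391 0.006]
 [0.611 0.223 0.006]
 [0.437 0.178 0.006]
 [0.397 0.348 0.006]]
```

View pics/z1.png

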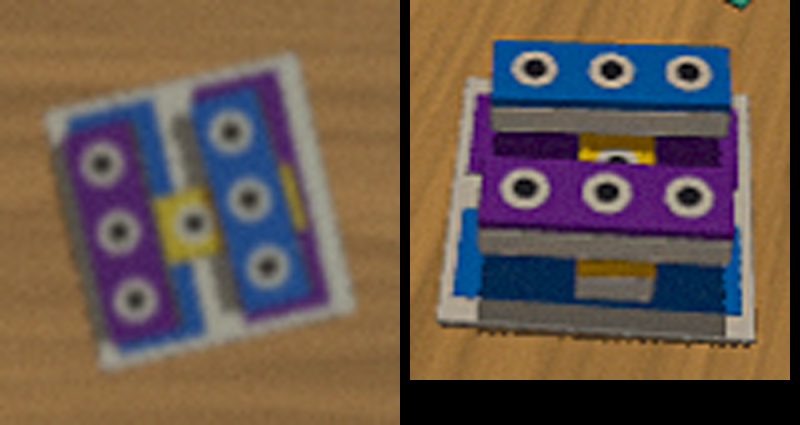

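```bash
cat >> h.py <<'E'
def plan(x,y,z,yaw):
    "print: turn first (rotvec, 10deg units), then shift in the turned tool axes (cm)"
    from scipy.spatial.transform import Rotation as Ro
    s=arm.sense();R0=R(s['eef_rot']);a=np.radians(yaw)
    cand=[]
    for b in(a,a+np.pi):
        c,n=np.cos(b),np.sin(b);Rt=np.array([[c,n,0],[n,-c,0],[0,0,-1.]])
        cand.append((Ro.from_matrix(R0.T@Rt).as_rotvec(),Rt))
    for rv,Rt in cand:
        print('turn',np.round(np.degrees(rv)/10,3),'shift cm',np.round(Rt.T@(np.array([x,y,z])-s['ee_pos'])*100,2))
def st():
    s=arm.sense();r=R(s['eef_rot']);print('t %.2f pos %s yaw %.2f tilt %.2f w %.3f gf %.1f F %s j7 %.2f'%(s['t'],np.round(s['ee_pos'],4),np.degrees(np.arctan2(r[1,0],r[0,0])),np.degrees(np.arccos(-r[2,2])),s['width'],s['grasp_force'],np.round(s['contact_force'],1),s['joint_positions'][6]))
def rect(mask,cam,z,s=None):
    "largest blob -> world min-area rectangle: centre, (long,short), yaw deg of the long side"
    cs=cv2.findContours(mask.astype(np.uint8),cv2.RETR_EXTERNAL,cv2.CHAIN_APPROX_NONE)[0];c=max(cs,key=cv2.contourArea)
    w=px2w(cam,c.reshape(-1,2),z,s)[:,:2];(cx,cy),(a,b),t=cv2.minAreaRect((w*1000).astype(np.float32))
    if a<b:a,b,t=b,a,t+90
    print('rect c %.1f %.1f size %.1f %.1f yaw %.1f'%(cx,cy,a,b,(t+90)%180-90));return cx,cy,t
E
python3 - <<'E'
from h import *
st(); plan(.50,.25,.32,194)
a=cv2.imread('pics/top0.png');h=cv2.cvtColor(a,cv2.COLOR_BGR2HSV)
m=(h[...,0]>65)&(h[...,0]<90)&(h[...,1]>90);rect(m,'top',.004)
E
```

```text
t 0.15 pos [0.265  0.6203 0.2108] yaw 156.86 tilt 0.08 w 1.001 gf 0.0 F [-0.3 -0.4  0.1] j7 -0.08
turn [-8.000e-03 -2.000e-03 -3.714e+00] shift cm [-13.84 -41.61 -10.92]
turn [-3.0000e-03  1.0000e-02  1.4286e+01] shift cm [ 13.84  41.61 -10.92]
rect c 518.1 -2.3 size 172.9 162.8 yaw 73.6
```

Emit:
send_rows(moves=[0, 0, -2.2, 0, 0, -0.743, 0, 0, -2.2, 0, 0, -0.743, 0, 0, -2.2, 0, 0, -0.743, 0, 0, -2.2, 0, 0, -0.743, 0, 0, -2.1, 0, 0, -0.743], fingers=0.5)

```text
t: 0.78
ee_pos: [0.2652, 0.6205, 0.3209]
eef_rot: [-0.0, -0.124, 0.992, -0.0]
contact_force: [-0.2, -0.1, 1.4]
width: 0.75
grasp_force: 0.0
```

Emit:
send_rows(moves=[-1.5, -4.6, 0, 0, 0, 0, -1.5, -4.6, 0, 0, 0, 0, -1.5, -4.6, 0, 0, 0, 0, -1.5, -4.6, 0, 0, 0, 0, -1.5, -4.6, 0, 0, 0, 0])

```text
t: 1.4
ee_pos: [0.3943, 0.4141, 0.3203]
eef_rot: [-0.0, -0.122, 0.993, -0.0]
contact_force: [-1.0, 1.0, 0.2]
width: 0.747
grasp_force: 0.0
```

Emit:
send_rows(moves=[-1.6, -4.7, 0, 0, 0, 0, -1.6, -4.7, 0, 0, 0, 0, -1.6, -4.6, 0, 0, 0, 0, -1.6, -4.6, 0, 0, 0, 0, 0, 0, 0, 0, 0, 0])

```text
t: 2.02
ee_pos: [0.5031, 0.2459, 0.3204]
eef_rot: [0.0, -0.118, 0.993, -0.001]
contact_force: [-0.6, 0.5, 0.1]
width: 0.749
grasp_force: 0.0
```

```bash
python3 - <<'E'
from h import *
st();shot('wrist','w1')
E
```

```text
t 2.02 pos [0.5031 0.2459 0.3204] yaw -166.45 tilt 0.11 w 0.749 gf 0.0 F [-0.6  0.5  0.1] j7 1.26
```

View pics/w1.png

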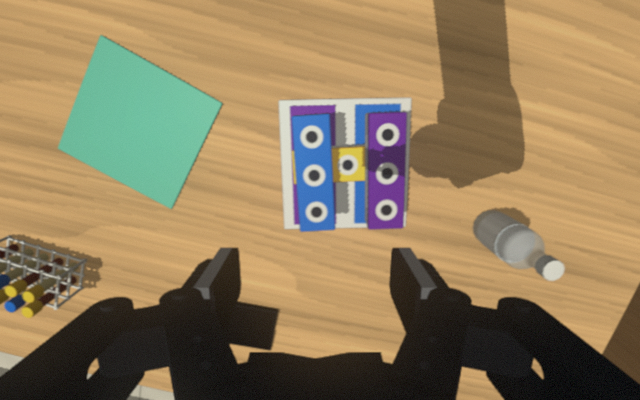

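```bash
cat >> h.py <<'E'
def hsv(im): return cv2.cvtColor(im,cv2.COLOR_BGR2HSV)
def blue(im):
    h=hsv(im);return (h[...,0]>98)&(h[...,0]<120)&(h[...,1]>130)
def purple(im):
    h=hsv(im);return (h[...,0]>122)&(h[...,0]<160)&(h[...,1]>90)
def green(im):
    h=hsv(im);return (h[...,0]>65)&(h[...,0]<92)&(h[...,1]>80)
def yellow(im):
    h=hsv(im);return (h[...,0]>18)&(h[...,0]<32)&(h[...,1]>150)
def roi(m,x0,y0,x1,y1):
    o=np.zeros_like(m);o[y0:y1,x0:x1]=m[y0:y1,x0:x1];return o
E
python3 - <<'E'
from h import *
s=arm.sense();im=cv2.imread('pics/w1.png')
B=roi(blue(im),285,105,345,240);P=roi(purple(im),362,105,412,240);
print('blue lid');rect(B,'wrist',.0755,s);print('purple lid');rect(P,'wrist',.0755,s);print('pad');rect(green(im),'wrist',.004,s)
G=cv2.cvtColor(im,cv2.COLOR_BGR2GRAY)
for n,L in(('b',[(312,136),(314,175),(317,212)]),('p',[(388,133),(387,173),(386,210)])):
    q=[]
    for u,v in L:
        w=(im[v-12:v+13,u-12:u+13].min(2)>110).astype(np.uint8);c=max(cv2.findContours(w,cv2.RETR_EXTERNAL,cv2.CHAIN_APPROX_NONE)[0],key=cv2.contourArea);(x,y),r=cv2.minEnclosingCircle(c);q.append((u-12+x,v-12+y));print(q[-1],r)
    w=px2w('wrist',q,.0755,s);d=w[0]-w[2];print(n,np.round(w*1000,1).tolist(),np.round(w.mean(0)*1000,1),np.degrees(np.arctan2(d[1],d[0])))
w=px2w('wrist',[(279,101),(411,98),(407,228),(284,230)],.006,s)*1000;print(np.round(w,1),w[:2].mean(0))
print('yellow');rect(roi(yellow(im),330,130,372,200),'wrist',.0415,s)
o=np.zeros((480,800,3),np.uint8);o[:480,:480]=cv2.resize(im[90:240,270:420],(480,480),interpolation=cv2.INTER_CUBIC);o[:150,490:640]=np.dstack([B*255,P*255,B*0])[90:240,270:420];cv2.imwrite('pics/z2.png',o)
E
```

```text
blue lid
rect c 513.0 251.1 size 138.0 43.1 yaw 17.3
purple lid
rect c 490.0 333.5 size 139.3 43.1 yaw 16.0
pad
rect c 517.5 4.0 size 177.3 167.4 yaw 74.1
(311.323353767395, 136.4550895690918) 12.030760765075684
(313.69565200805664, 175.0) 11.695752143859863
(316.0, 211.3125) 11.323644638061523
b [[470.6, 237.7, 75.5], [513.8, 251.1, 75.5], [556.6, 264.4, 75.5]] [513.7 251.1  75.5] -162.74102362959226
(387.0, 134.0) 12.206655502319336
(386.3165464401245, 173.64748191833496) 11.197222709655762
(385.76315784454346, 209.11403465270996) 11.443276405334473
p [[447.0, 321.7, 75.5], [491.6, 334.2, 75.5], [533.7, 346.2, 75.5]] [490.8 334.   75.5] -164.20975471561576
[[441.2 186.1   6. ]
 [395.6 354.    6. ]
 [569.7 403.5   6. ]
 [615.  231.4   6. ]] [418.37653981 270.03237561   6.        ]
yellow
rect c 495.4 292.3 size 42.0 38.6 yaw 17.9
```

View pics/z2.png

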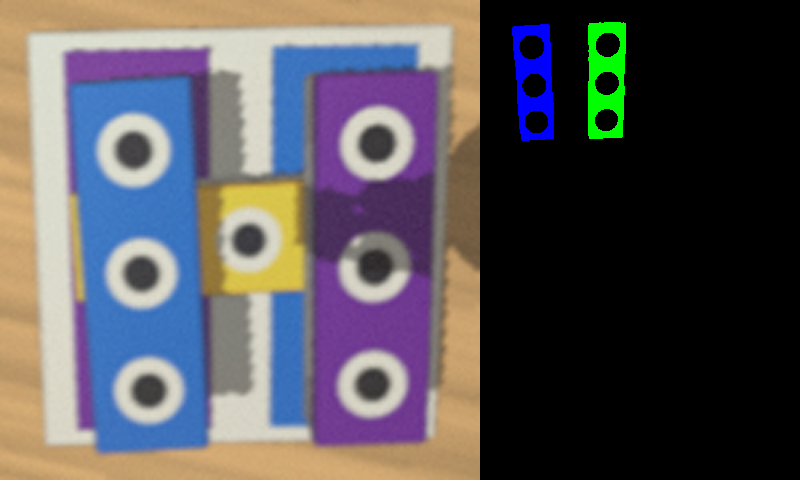

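```bash
cat >> h.py <<'E'
def legs(L):
    s=arm.sense();r=R(s['eef_rot']);p=s['ee_pos']*1;y0=np.degrees(np.arctan2(r[1,0],r[0,0]))
    for x,y,z,yaw in L:
        d=(yaw-y0+180)%360-180;c,n=np.cos(np.radians(yaw)),np.sin(np.radians(yaw))
        Rt=np.array([[c,n,0],[n,-c,0],[0,0,-1.]]);t=np.array([x,y,z])
        print('turn z %.3f then shift cm %s'%(-d/10,np.round(Rt.T@(t-p)*100,2)));p=t;y0=yaw
E
python3 - <<'E'
from h import *
st();legs([(.5135,.2511,.13,197.2),(.5135,.2511,.057,197.2),(.5135,.2511,.18,197.2),(.5052,-.0393,.18,164.1),(.5052,-.0393,.032,164.1)])
E
```

```text
t 2.08 pos [0.5016 0.2488 0.3203] yaw -166.23 tilt 0.03 w 0.750 gf 0.0 F [-0.   0.9  0.8] j7 1.26
turn z -0.343 then shift cm [-1.2  -0.13 19.03]
turn z -0.000 then shift cm [0.  0.  7.3]
turn z -0.000 then shift cm [  0.    0.  -12.3]
turn z 3.310 then shift cm [ -7.16 -28.16   0.  ]
turn z -0.000 then shift cm [ 0.   0.  14.8]
```

Emit:
send_rows(moves=[-0.7, 0.1, 4, 0, 0, -0.16, -0.7, 0, 4, 0, 0, -0.16, 0, 0, 3, 0, 0, 0, 0, 0, 0, 0, 0, 0, 0, 0, 0, 0, 0, 0])

```text
t: 2.7
ee_pos: [0.5143, 0.2565, 0.2117]
eef_rot: [0.001, -0.15, 0.989, 0.0]
contact_force: [0.6, 0.1, 0.2]
width: 0.751
grasp_force: 0.0
```

```bash
python3 - <<'E'
from h import *
st();s,im=shot('wrist','w2');st()
m=blue(im);P=purple(im)
o=np.dstack([m*255,P*255,green(im)*255]).astype(np.uint8)
z=np.zeros((400,800,3),np.uint8);z[:,:400]=im[:400,160:560];z[:,400:]=o[:400,160:560];cv2.imwrite('pics/z3.png',z)
E
```

```text
t 2.70 pos [0.5143 0.2565 0.2117] yaw -162.72 tilt 0.09 w 0.751 gf 0.0 F [0.6 0.1 0.2] j7 1.33
t 2.75 pos [0.5147 0.2564 0.2122] yaw -162.74 tilt 0.15 w 0.749 gf 0.0 F [ 0.9 -0.7  0.6] j7 1.33
```

View pics/z3.png

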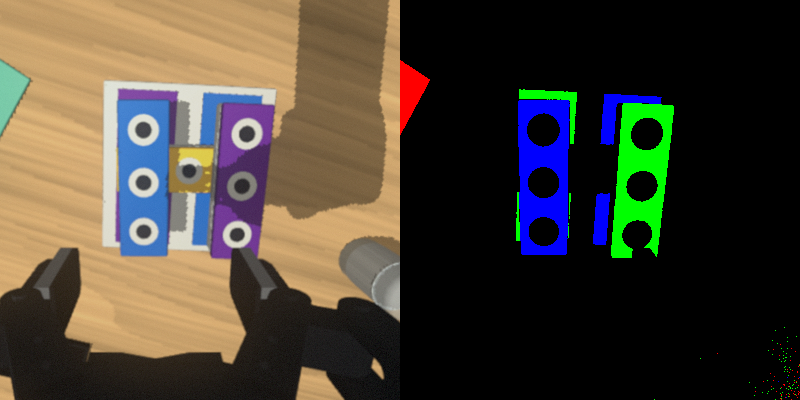

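```bash
python3 - <<'E'
from h import *
s=arm.sense();im=cv2.imread('pics/w2.png')
print('blue');cx,cy,t=rect(roi(blue(im),270,98,335,270),'wrist',.0755,s);print('purple');rect(roi(purple(im),368,100,450,270),'wrist',.0755,s)
print(px2w('wrist',[(263,81),(436,88),(263,246)],.006,s)*1000)
legs([(cx/1e3,cy/1e3,.1,t+180),(cx/1e3,cy/1e3,.057,t+180)])
E
```

```text
blue
rect c 515.6 246.9 size 137.5 43.3 yaw 16.9
purple
rect c 493.2 329.5 size 138.7 43.8 yaw 15.4
[[443.47779089 180.60025386   6.        ]
 [397.36455579 349.77362717   6.        ]
 [615.28380986 227.06519693   6.        ]]
turn z 0.039 then shift cm [ 0.18 -0.93 11.22]
turn z -0.000 then shift cm [0.  0.  4.3]
```

Emit:
send_rows(moves=[0.1, -0.5, 3, 0, 0, 0.04, 0.1, -0.4, 4, 0, 0, 0, 0, 0, 3, 0, 0, 0, 0, 0, 1.2, 0, 0, 0, 0, 0, 0, 0, 0, 0])

```text
t: 3.38
ee_pos: [0.5152, 0.2466, 0.0991]
eef_rot: [0.0, -0.146, 0.989, 0.0]
contact_force: [1.2, -0.1, 0.5]
width: 0.752
grasp_force: 0.0
```

Emit:
send_rows(moves=[0, 0, 2, 0, 0, 0, 0, 0, 1.5, 0, 0, 0, 0, 0, 0.8, 0, 0, 0, 0, 0, 0, 0, 0, 0, 0, 0, 0, 0, 0, 0])

```text
t: 4.0
ee_pos: [0.5153, 0.2463, 0.056]
eef_rot: [0.0, -0.146, 0.989, 0.0]
contact_force: [-0.2, -0.4, 0.0]
width: 0.748
grasp_force: 0.0
```

```bash
python3 - <<'E'
from h import *
st();s,im=shot('wrist','w3');shot('side','s3');cv2.imwrite('pics/z4.png',np.hstack([im[60:400,120:520],cv2.resize(cv2.imread('pics/s3.png')[230:330,280:380],(340,340))]))
E
```

```text
t 4.00 pos [0.5153 0.2463 0.056 ] yaw -163.19 tilt 0.05 w 0.748 gf 0.0 F [-0.2 -0.4  0. ] j7 1.35
```

View pics/z4.png

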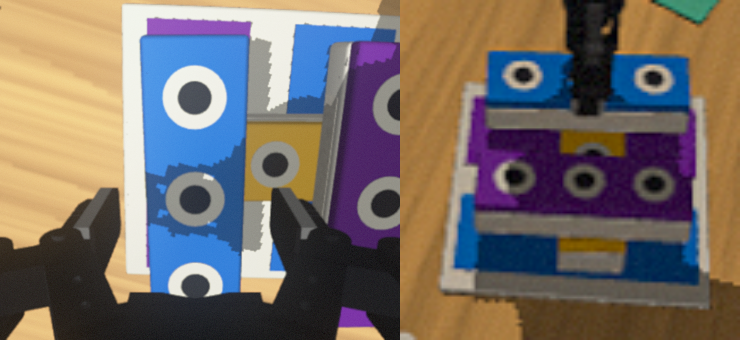

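Emit:
send_rows(moves=[0, 0, 0, 0, 0, 0, 0, 0, 0, 0, 0, 0, 0, 0, 0, 0, 0, 0, 0, 0, 0, 0, 0, 0, 0, 0, 0, 0, 0, 0], fingers=-1)

```text
t: 4.72
ee_pos: [0.5152, 0.2463, 0.0558]
eef_rot: [0.0, -0.146, 0.989, 0.0]
contact_force: [0.1, -1.1, 4.6]
width: 0.001
grasp_force: 2.5
```

Emit:
send_rows(moves=[0, 0, -0.3, 0, 0, 0, 0, 0, -0.7, 0, 0, 0, 0, 0, -1, 0, 0, 0, 0, 0, 0, 0, 0, 0, 0, 0, 0, 0, 0, 0])

```text
t: 5.35
ee_pos: [0.5148, 0.2461, 0.0756]
eef_rot: [0.0, -0.146, 0.989, 0.0]
contact_force: [-0.1, -0.3, 0.2]
width: -0.004
grasp_force: 0.0
```

```bash
python3 - <<'E'
from h import *
st();s,im=shot('wrist','w4');shot('side','s4');cv2.imwrite('pics/z5.png',np.hstack([im[60:400,120:520],cv2.resize(cv2.imread('pics/s4.png')[230:330,280:380],(340,340))]))
legs([(.5153,.2463,.18,-163.19),(.5061,-.0422,.18,164.1),(.5061,-.0422,.03,164.1)])
E
```

```text
t 5.35 pos [0.5148 0.2461 0.0756] yaw -163.18 tilt 0.01 w -0.004 gf 0.0 F [-0.1 -0.3  0.2] j7 1.35
turn z 0.001 then shift cm [ -0.07   0.   -10.47]
turn z 3.271 then shift cm [ -7.02 -28.     0.  ]
turn z -0.000 then shift cm [ 0.  0. 15.]
```

View pics/z5.png

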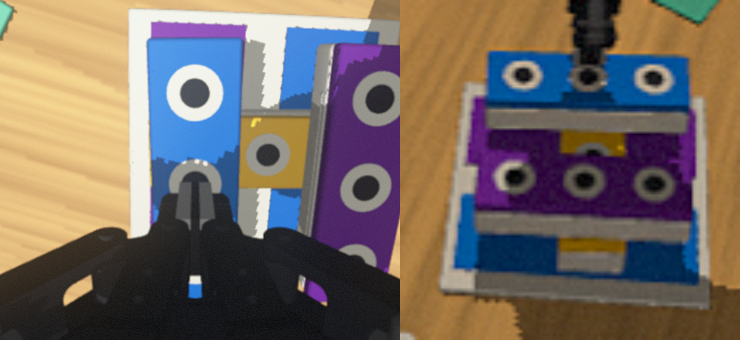

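```bash
python3 - <<'E'
from h import *
c=arm.calibration('wrist');K=np.array(c['camera_matrix']);E=np.array(c['mount'])
def pr(P):
    q=(np.array(P,float)-E[:3,3])@E[:3,:3]*[1,-1,-1];return np.round(cv2.projectPoints(q,np.zeros(3),np.zeros(3),K,np.array([c['k1'],0,0,0,0.]))[0].reshape(-1,2))
for z in(-.03,-.02,-.01,0,.008): print(z,pr([(0,-.032,z),(0,.032,z),(.011,-.032,z),(.011,0.032,z),(0,0,z),(.011,0,z)]).tolist())
E
```

```text
-0.03 [[237.0, 268.0], [390.0, 268.0], [235.0, 243.0], [391.0, 243.0], [313.0, 268.0], [313.0, 243.0]]
-0.02 [[241.0, 258.0], [385.0, 258.0], [240.0, 235.0], [386.0, 235.0], [313.0, 258.0], [313.0, 235.0]]
-0.01 [[246.0, 249.0], [381.0, 249.0], [244.0, 227.0], [382.0, 227.0], [313.0, 249.0], [313.0, 227.0]]
0 [[249.0, 241.0], [377.0, 241.0], [248.0, 220.0], [378.0, 220.0], [313.0, 241.0], [313.0, 220.0]]
0.008 [[252.0, 236.0], [375.0, 236.0], [251.0, 215.0], [376.0, 216.0], [313.0, 236.0], [313.0, 216.0]]
```

Emit:
send_rows(moves=[0, 0, 0, 0, 0, 0, 0, 0, 0, 0, 0, 0, 0, 0, 0, 0, 0, 0, 0, 0, 0, 0, 0, 0, 0, 0, 1, 0, 0, 0], fingers=0.5)

```text
t: 6.08
ee_pos: [0.5154, 0.2465, 0.0658]
eef_rot: [0.001, -0.146, 0.989, 0.0]
contact_force: [-0.4, -0.6, 0.5]
width: 0.75
grasp_force: 0.0
```

Emit:
send_rows(moves=[0, 0, 1, 0, 0, 0, 0, 0, 1, 0, 0, 0, 0, 0, 0.9, 0, 0, 0, 0, 0, 0.8, 0, 0, 0, 0, 0, 0, 0, 0, 0])

```text
t: 6.7
ee_pos: [0.5144, 0.2459, 0.0277]
eef_rot: [-0.001, -0.146, 0.989, -0.0]
contact_force: [0.6, 0.1, 1.0]
width: 0.747
grasp_force: 0.0
```

```bash
python3 - <<'E'
from h import *
st();s,im=shot('wrist','w5');shot('side','s5');cv2.imwrite('pics/z6.png',np.hstack([im[60:400,120:520],cv2.resize(cv2.imread('pics/s5.png')[230:330,280:380],(340,340))]))
E
```

```text
t 6.70 pos [0.5144 0.2459 0.0277] yaw -163.19 tilt 0.08 w 0.747 gf 0.0 F [0.6 0.1 1. ] j7 1.36
```

View pics/z6.png

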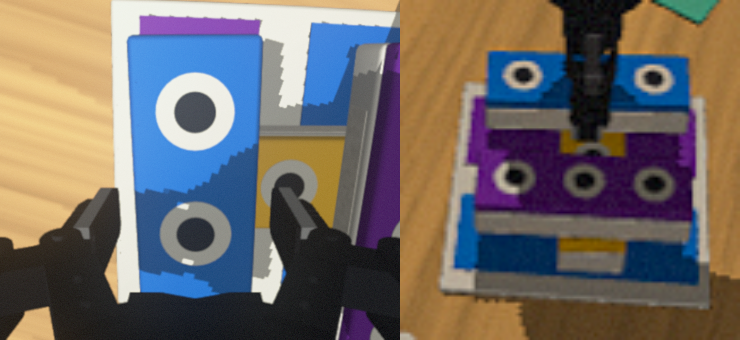

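Emit:
send_rows(moves=[0, 0, 0, 0, 0, 0, 0, 0, 0, 0, 0, 0, 0, 0, 0, 0, 0, 0, 0, 0, 0, 0, 0, 0, 0, 0, 0, 0, 0, 0], fingers=-1)

```text
t: 7.42
ee_pos: [0.5154, 0.2464, 0.0292]
eef_rot: [0.001, -0.146, 0.989, 0.0]
contact_force: [-0.8, -0.7, 4.8]
width: 0.504
grasp_force: 61.8
```

Emit:
send_rows(moves=[0, 0, -0.3, 0, 0, 0, 0, 0, -0.6, 0, 0, 0, 0, 0, -1, 0, 0, 0, 0, 0, -1.5, 0, 0, 0, 0, 0, 0, 0, 0, 0])

```text
t: 8.05
ee_pos: [0.516, 0.2468, 0.0643]
eef_rot: [0.001, -0.146, 0.989, 0.001]
contact_force: [0.4, -0.5, -2.3]
width: 0.501
grasp_force: 61.1
```

```bash
python3 - <<'E'
from h import *
st();s,im=shot('wrist','w6');shot('side','s6');cv2.imwrite('pics/z7.png',np.hstack([im[60:400,120:520],cv2.resize(cv2.imread('pics/s6.png')[230:330,280:380],(340,340))]))
legs([(.5153,.2463,.18,-163.19),(.5061,-.0422,.18,164.1),(.5061,-.0422,.03,164.1)])
E
```

```text
t 8.05 pos [0.516  0.2468 0.0643] yaw -163.19 tilt 0.19 w 0.501 gf 61.1 F [ 0.4 -0.5 -2.3] j7 1.35
turn z 0.000 then shift cm [ -0.03  -0.   -11.71]
turn z 3.271 then shift cm [ -7.02 -28.     0.  ]
turn z -0.000 then shift cm [ 0.  0. 15.]
```

View pics/z7.png

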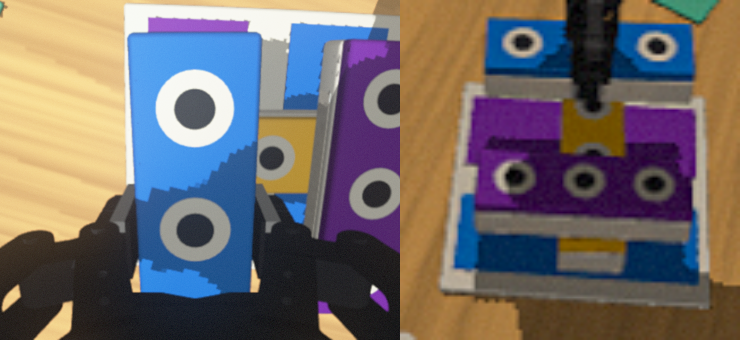

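Emit:
send_rows(moves=[0, 0, -2, 0, 0, 0, 0, 0, -3, 0, 0, 0, 0, 0, -3, 0, 0, 0.65, 0, 0, -2.5, 0, 0, 0.65, 0, 0, -1.2, 0, 0, 0.65])

```text
t: 8.78
ee_pos: [0.5152, 0.2462, 0.1806]
eef_rot: [0.001, 0.025, 1.0, 0.0]
contact_force: [0.0, 0.4, -2.6]
width: 0.505
grasp_force: 61.5
```

Emit:
send_rows(moves=[0, 0, 0, 0, 0, 0.66, 0, 0, 0, 0, 0, 0.66, -0.8, -3.2, 0, 0, 0, 0, -1, -4, 0, 0, 0, 0, -1, -4, 0, 0, 0, 0])

```text
t: 9.4
ee_pos: [0.5105, 0.1295, 0.179]
eef_rot: [-0.0, 0.138, 0.99, -0.0]
contact_force: [0.3, -0.3, -1.3]
width: 0.502
grasp_force: 61.4
```

Emit:
send_rows(moves=[-1.2, -4.8, 0, 0, 0, 0, -1.2, -4.8, 0, 0, 0, 0, -1, -4, 0, 0, 0, 0, -0.8, -3.2, 0, 0, 0, 0, 0, 0, 0, 0, 0, 0])

```text
t: 10.02
ee_pos: [0.5047, -0.0456, 0.1792]
eef_rot: [-0.0, 0.141, 0.99, -0.001]
contact_force: [0.6, 0.9, -1.4]
width: 0.503
grasp_force: 61.5
```

```bash
python3 - <<'E'
from h import *
s,im=shot('wrist','w7');st();legs([(.5061,-.0422,.02,164.1),(.5061,-.0422,-.008,164.1)])
rect(green(im),'wrist',.004,s)
s,im=shot('top','t7');rect(green(im),'top',.004)
E
```

```text
t 10.07 pos [ 0.505  -0.0435  0.1791] yaw 163.96 tilt 0.05 w 0.505 gf 61.5 F [ 0.3  0.  -2.7] j7 1.36
turn z -0.014 then shift cm [-0.07  0.15 15.91]
turn z -0.000 then shift cm [0.  0.  2.8]
rect c 519.2 -0.2 size 177.6 169.3 yaw 73.9
rect c 524.5 19.4 size 164.1 129.4 yaw -16.1
```

Emit:
send_rows(moves=[-0.1, 0, 3, 0, 0, 0, 0, 0, 4.5, 0, 0, 0, 0, 0, 4.5, 0, 0, 0, 0, 0, 3, 0, 0, 0, 0, 0, 1.2, 0, 0, 0])

```text
t: 10.75
ee_pos: [0.5054, -0.0411, 0.0157]
eef_rot: [-0.002, 0.137, 0.991, 0.0]
contact_force: [-0.1, 0.3, -1.6]
width: 0.5
grasp_force: 61.5
```

Emit:
send_rows(moves=[0, 0, 1, 0, 0, 0, 0, 0, 0.8, 0, 0, 0, 0, 0, 0.4, 0, 0, 0, 0, 0, 0.2, 0, 0, 0, 0, 0, 0, 0, 0, 0])

```text
t: 11.38
ee_pos: [0.5066, -0.0427, -0.0063]
eef_rot: [0.0, 0.138, 0.99, 0.0]
contact_force: [-0.7, -0.3, -1.4]
width: 0.506
grasp_force: 61.5
```

Emit:
send_rows(moves=[0, 0, 0.1, 0, 0, 0, 0, 0, 0.1, 0, 0, 0, 0, 0, 0, 0, 0, 0, 0, 0, 0, 0, 0, 0, 0, 0, 0, 0, 0, 0])

```text
t: 12.0
ee_pos: [0.5066, -0.0426, -0.0083]
eef_rot: [0.0, 0.138, 0.99, 0.0]
contact_force: [-0.2, -0.1, 1.5]
width: 0.501
grasp_force: 61.8
```

Emit:
send_rows(moves=[0, 0, 0.1, 0, 0, 0, 0, 0, 0, 0, 0, 0, 0, 0, 0, 0, 0, 0, 0, 0, 0, 0, 0, 0, 0, 0, 0, 0, 0, 0])

```text
t: 12.62
ee_pos: [0.5066, -0.0426, -0.0084]
eef_rot: [0.0, 0.138, 0.99, 0.0]
contact_force: [-5.1, 1.4, 15.8]
width: 0.505
grasp_force: 63.8
```

Emit:
send_rows(moves=[0, 0, -0.1, 0, 0, 0, 0, 0, 0, 0, 0, 0, 0, 0, 0, 0, 0, 0, 0, 0, 0, 0, 0, 0, 0, 0, -0.5, 0, 0, 0], fingers=0.5)

```text
t: 13.25
ee_pos: [0.5061, -0.0426, -0.0036]
eef_rot: [-0.0, 0.138, 0.99, -0.0]
contact_force: [-0.1, -0.2, -0.2]
width: 0.752
grasp_force: 0.0
```

Emit:
send_rows(moves=[0, 0, -2, 0, 0, 0, 0, 0, -5, 0, 0, 0, 0, 0, -6, 0, 0, 0, 0, 0, -6, 0, 0, 0, 0, 0, -6, 0, 0, 0])

```text
t: 13.88
ee_pos: [0.506, -0.0427, 0.2489]
eef_rot: [0.0, 0.138, 0.99, 0.0]
contact_force: [1.1, 0.3, -0.7]
width: 0.748
grasp_force: 0.0
```

Emit:
send_rows(moves=[0, -4, -2, 0, 0, 0, 0, -4, 0, 0, 0, 0, 0, -3, 0, 0, 0, 0, 0, 0, 0, 0, 0, 0, 0, 0, 0, 0, 0, 0])

```text
t: 14.5
ee_pos: [0.4765, -0.1476, 0.2665]
eef_rot: [0.0, 0.138, 0.99, 0.0]
contact_force: [-0.0, 0.8, -0.2]
width: 0.747
grasp_force: 0.0
```

```bash
python3 - <<'E'
from h import *
s,im=shot('wrist','w8');st();print({k:np.round(s[k],4).tolist() for k in('ee_pos','eef_rot')});rect(green(im),'wrist',.004,s);rect(blue(im),'wrist',.038,s)
E
```

```text
t 14.55 pos [ 0.4766 -0.1473  0.2665] yaw 164.20 tilt 0.03 w 0.749 gf 0.0 F [ 0.1  0.4 -0.5] j7 1.54
{'ee_pos': [0.4765, -0.1476, 0.2665], 'eef_rot': [0.0, 0.1379, 0.9904, 0.0003]}
rect c 518.1 -0.5 size 178.2 166.8 yaw 73.9
rect c 507.2 -41.7 size 138.8 43.8 yaw -15.6
```

View pics/w8.png

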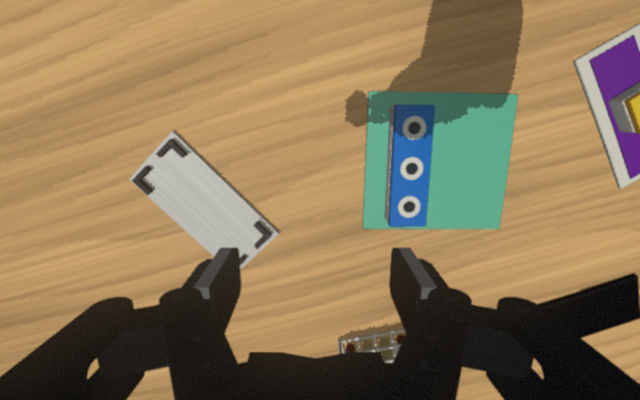

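```bash
python3 - <<'E'
from h import *
s=arm.sense();w=px2w('wrist',[(131,179),(174.5,131),(279.5,232)],.006,s)*1000;w=w[:,:2];print(w)
d=w[2]-w[1];e=w[0]-w[1];print('c',(w[0]+w[2])/2,np.hypot(*d),np.hypot(*e),np.degrees(np.arctan2(d[1],d[0])),np.degrees(np.arctan2(e[1],e[0])))
im=cv2.imread('pics/top0.png');h=hsv(im);rect(roi((h[...,1]<45)&(h[...,2]>110),400,205,465,285),'top',.006)
legs([(.4925,.330,.25,195.6),(.4925,.330,.10,195.6),(.4925,.330,.028,195.6)])
E
```

```text
[[ 433.04683773 -371.90704438]
 [ 393.44963543 -297.08948579]
 [ 550.26323301 -213.54560184]]
c [ 491.65503537 -292.72632311] 177.6797257189437 84.64989961047505 28.046869400605193 -62.10996322122661
rect c 490.8 -295.6 size 174.7 81.6 yaw 28.2
turn z -3.140 then shift cm [-14.37  45.54   1.65]
turn z -0.000 then shift cm [ 0.  0. 15.]
turn z -0.000 then shift cm [0.  0.  7.2]
```

Emit:
send_rows(moves=[0, 0, 0, 0, 0, -0.63, 0, 0, 0, 0, 0, -0.63, 0, 0, 0, 0, 0, -0.63, 0, 0, 0, 0, 0, -0.63, 0, 0, 0, 0, 0, -0.62])

```text
t: 15.18
ee_pos: [0.4767, -0.147, 0.2663]
eef_rot: [-0.0, -0.138, 0.99, 0.0]
contact_force: [1.0, 0.2, -0.6]
width: 0.745
grasp_force: 0.0
```

Emit:
send_rows(moves=[-1.2, 4, 0, 0, 0, 0, -1.7, 5.3, 0, 0, 0, 0, -1.7, 5.3, 0, 0, 0, 0, -1.7, 5.3, 0, 0, 0, 0, -1.7, 5.3, 0, 0, 0, 0])

```text
t: 15.8
ee_pos: [0.4856, 0.119, 0.2666]
eef_rot: [0.0, -0.136, 0.991, 0.0]
contact_force: [1.2, -0.6, -0.3]
width: 0.749
grasp_force: 0.0
```

Emit:
send_rows(moves=[-1.7, 5.3, 0, 0, 0, 0, -1.7, 5.3, 0, 0, 0, 0, -1.7, 5.3, 2, 0, 0, 0, -1.3, 4.4, 3.6, 0, 0, 0, 0, 0, 0, 0, 0, 0])

```text
t: 16.42
ee_pos: [0.4892, 0.3334, 0.2067]
eef_rot: [-0.003, -0.139, 0.99, -0.001]
contact_force: [0.1, -0.8, -0.3]
width: 0.753
grasp_force: 0.0
```

Emit:
send_rows(moves=[0, 0, 0, 0, 0, 0, 0, 0, 0, 0, 0, 0, 0, 0, 0, 0, 0, 0, 0, 0, 0, 0, 0, 0, 0, 0, 0, 0, 0, 0])

```text
t: 17.05
ee_pos: [0.4936, 0.3283, 0.2108]
eef_rot: [0.0, -0.135, 0.991, 0.0]
contact_force: [-0.2, 0.3, 0.7]
width: 0.75
grasp_force: 0.0
```

```bash
python3 - <<'E'
from h import *
s,im=shot('wrist','w9');st()
m=purple(im);n,l,stt,c=cv2.connectedComponentsWithStats(m.astype(np.uint8))
for i in range(1,n):
    if stt[i,4]>300: print(stt[i].tolist(),end=' ');rect(l==i,'wrist',.0755,s)
print('yellow');rect(yellow(im),'wrist',.0415,s);print('blue strip bits')
m=blue(im);n,l,stt,c=cv2.connectedComponentsWithStats(m.astype(np.uint8))
for i in range(1,n):
    if stt[i,4]>200: print(stt[i].tolist(),end=' ');rect(l==i,'wrist',.0075,s)
E
```

```text
t 17.10 pos [0.4935 0.3284 0.2107] yaw -164.50 tilt 0.02 w 0.751 gf 0.0 F [-0.1 -0.7  0. ] j7 1.17
[202, 92, 59, 55, 3031] rect c 458.6 247.5 size 48.3 44.3 yaw -74.9
[290, 102, 53, 156, 5450] rect c 492.8 330.2 size 138.0 43.8 yaw 15.4
[209, 194, 55, 50, 2610] rect c 543.0 269.6 size 48.0 46.3 yaw -74.8
yellow
rect c 505.4 262.2 size 87.3 42.9 yaw -73.5
blue strip bits
[288, 93, 58, 51, 570] rect c 440.9 315.9 size 58.4 50.0 yaw -74.5
```

Emit:
send_rows(moves=[0, 0.2, 3, 0, 0, 0, 0, 0, 4, 0, 0, 0, 0, 0, 4, 0, 0, 0, 0, 0, 2.5, 0, 0, 0, 0, 0, 1, 0, 0, 0])

```text
t: 17.73
ee_pos: [0.4921, 0.3299, 0.064]
eef_rot: [-0.001, -0.135, 0.991, -0.001]
contact_force: [0.4, 0.2, -0.4]
width: 0.748
grasp_force: 0.0
```

Emit:
send_rows(moves=[0, 0, 1.3, 0, 0, 0, 0, 0, 1.3, 0, 0, 0, 0, 0, 1, 0, 0, 0, 0, 0, 0.1, 0, 0, 0, 0, 0, 0, 0, 0, 0])

```text
t: 18.35
ee_pos: [0.4931, 0.3306, 0.0287]
eef_rot: [0.0, -0.135, 0.991, 0.0]
contact_force: [-0.1, 0.3, -0.3]
width: 0.748
grasp_force: 0.0
```

Emit:
send_rows(moves=[0, 0, 0, 0, 0, 0, 0, 0, 0, 0, 0, 0, 0, 0, 0, 0, 0, 0, 0, 0, 0, 0, 0, 0, 0, 0, 0, 0, 0, 0], fingers=-1)

```text
t: 18.98
ee_pos: [0.4936, 0.3309, 0.0293]
eef_rot: [0.001, -0.135, 0.991, 0.0]
contact_force: [-0.1, -0.2, 5.6]
width: 0.504
grasp_force: 61.9
```

Emit:
send_rows(moves=[0, 0, -0.3, 0, 0, 0, 0, 0, -0.7, 0, 0, 0, 0, 0, -2, 0, 0, 0, 0, 0, -4, 0, 0, 0, 0, 0, -4, 0, 0, 0])

```text
t: 19.6
ee_pos: [0.4923, 0.3301, 0.1394]
eef_rot: [-0.001, -0.135, 0.991, -0.0]
contact_force: [1.1, 0.5, -1.4]
width: 0.503
grasp_force: 61.2
```

```bash
python3 - <<'E'
from h import *
st();legs([(.531,.043,.16,164.1),(.531,.043,-.008,164.1)]);s,im=shot('top','t10');print('yellow');rect(yellow(im),'top',.0415)
E
```

```text
t 19.60 pos [0.4923 0.3301 0.1394] yaw -164.48 tilt 0.08 w 0.503 gf 61.2 F [ 1.1  0.5 -1.4] j7 1.18
turn z 3.142 then shift cm [-11.58 -26.55  -2.06]
turn z -0.000 then shift cm [ 0.   0.  16.8]
yellow
rect c 407.0 -697.0 size 140.4 106.1 yaw -11.9
```

Emit:
send_rows(moves=[0, 0, -0.6, 0, 0, 0.63, 0, 0, -0.5, 0, 0, 0.63, 0, 0, -0.5, 0, 0, 0.63, 0, 0, -0.4, 0, 0, 0.63, 0, 0, 0, 0, 0, 0.62])

```text
t: 20.27
ee_pos: [0.4927, 0.3304, 0.1587]
eef_rot: [-0.0, 0.14, 0.99, 0.0]
contact_force: [0.2, -0.1, -1.3]
width: 0.509
grasp_force: 61.5
```

Emit:
send_rows(moves=[-1.4, -3.2, 0, 0, 0, 0, -2, -4.6, 0, 0, 0, 0, -2, -4.6, 0, 0, 0, 0, -2, -4.6, 0, 0, 0, 0, -2, -4.6, 0, 0, 0, 0])

```text
t: 20.9
ee_pos: [0.5239, 0.0954, 0.1585]
eef_rot: [-0.0, 0.138, 0.99, 0.0]
contact_force: [1.3, -0.4, -1.8]
width: 0.502
grasp_force: 61.4
```

Emit:
send_rows(moves=[-1.4, -3.3, 0, 0, 0, 0, -0.7, -1.6, 0, 0, 0, 0, 0, 0, 0, 0, 0, 0, 0, 0, 0, 0, 0, 0, 0, 0, 0, 0, 0, 0])

```text
t: 21.52
ee_pos: [0.5308, 0.046, 0.1584]
eef_rot: [-0.0, 0.137, 0.991, 0.0]
contact_force: [-0.1, -0.1, -2.1]
width: 0.499
grasp_force: 61.4
```

```bash
python3 - <<'E'
from h import *
st();legs([(.531,.043,-.008,164.1)])
E
```

```text
t 21.52 pos [0.5308 0.046  0.1584] yaw 164.27 tilt 0.03 w 0.499 gf 61.4 F [-0.1 -0.1 -2.1] j7 1.20
turn z 0.017 then shift cm [-0.1  -0.28 16.64]
```

Emit:
send_rows(moves=[-0.1, -0.2, 3, 0, 0, 0, 0, 0, 4, 0, 0, 0, 0, 0, 4, 0, 0, 0, 0, 0, 2.5, 0, 0, 0, 0, 0, 1, 0, 0, 0])

```text
t: 22.15
ee_pos: [0.5304, 0.0429, 0.0121]
eef_rot: [-0.001, 0.137, 0.991, -0.0]
contact_force: [1.2, 0.3, -1.1]
width: 0.502
grasp_force: 61.4
```

Emit:
send_rows(moves=[0, 0, 0.8, 0, 0, 0, 0, 0, 0.7, 0, 0, 0, 0, 0, 0.4, 0, 0, 0, 0, 0, 0.1, 0, 0, 0, 0, 0, 0, 0, 0, 0])

```text
t: 22.78
ee_pos: [0.5316, 0.0419, -0.0063]
eef_rot: [0.0, 0.138, 0.99, 0.0]
contact_force: [-1.0, -0.7, -1.4]
width: 0.502
grasp_force: 61.4
```

Emit:
send_rows(moves=[0, 0, 0.1, 0, 0, 0, 0, 0, 0, 0, 0, 0, 0, 0, 0, 0, 0, 0, 0, 0, 0, 0, 0, 0, 0, 0, 0, 0, 0, 0])

```text
t: 23.4
ee_pos: [0.5314, 0.0419, -0.0075]
eef_rot: [-0.0, 0.138, 0.99, 0.0]
contact_force: [-0.0, 1.0, -1.2]
width: 0.506
grasp_force: 61.4
```

Emit:
send_rows(moves=[0, 0, 0.07, 0, 0, 0, 0, 0, 0, 0, 0, 0, 0, 0, 0, 0, 0, 0, 0, 0, 0, 0, 0, 0, 0, 0, 0, 0, 0, 0])

```text
t: 24.02
ee_pos: [0.5314, 0.0419, -0.0082]
eef_rot: [-0.0, 0.138, 0.99, 0.0]
contact_force: [-0.4, 0.0, -2.5]
width: 0.504
grasp_force: 61.5
```

Emit:
send_rows(moves=[0, 0, 0, 0, 0, 0, 0, 0, 0, 0, 0, 0, 0, 0, 0, 0, 0, 0, 0, 0, 0, 0, 0, 0, 0, 0, -0.5, 0, 0, 0], fingers=0.5)

```text
t: 24.65
ee_pos: [0.531, 0.0419, -0.0033]
eef_rot: [-0.0, 0.138, 0.99, -0.0]
contact_force: [0.1, 0.2, 0.0]
width: 0.746
grasp_force: 0.0
```

Emit:
send_rows(moves=[0, 0, -2, 0, 0, 0, 0, 0, -5, 0, 0, 0, 0, 0, -6, 0, 0, 0, 0, 0, -6, 0, 0, 0, 0, 0, -4, 0, 0, 0])

```text
t: 25.28
ee_pos: [0.532, 0.0418, 0.2302]
eef_rot: [0.002, 0.138, 0.99, 0.001]
contact_force: [1.2, 0.3, -1.5]
width: 0.748
grasp_force: 0.0
```

```bash
python3 - <<'E'
from h import *
s,im=shot('wrist','w11');st();rect(blue(im),'wrist',.038,s);rect(purple(im),'wrist',.038,s)
for v in(75,105,-75.1+360): legs([(.497,.289,.23,v)])
E
```

```text
t 25.32 pos [0.5346 0.042  0.2348] yaw 164.07 tilt 0.59 w 0.750 gf 0.0 F [1.2 0.6 4.2] j7 1.18
rect c 506.6 -41.7 size 139.9 44.1 yaw -15.6
rect c 513.4 233.5 size 151.0 53.9 yaw 14.7
turn z 8.907 then shift cm [ 22.88 -10.02   0.48]
turn z 5.907 then shift cm [24.83  2.76  0.48]
turn z -12.083 then shift cm [-24.83  -2.72   0.48]
```

Emit:
send_rows(moves=[0, 0, 0, 0, 0, 0.98, 0, 0, 0, 0, 0, 0.98, 0, 0, 0, 0, 0, 0.98, 0, 0, 0, 0, 0, 0.98, 0, 0, 0, 0, 0, 0.98])

```text
t: 25.95
ee_pos: [0.5311, 0.0418, 0.2268]
eef_rot: [-0.0, 0.539, 0.842, -0.0]
contact_force: [-0.5, -0.2, -1.2]
width: 0.751
grasp_force: 0.0
```

Emit:
send_rows(moves=[0, 0, 0, 0, 0, 1.0, 4, 0.5, 0, 0, 0, 0, 5.2, 0.6, 0, 0, 0, 0, 5.2, 0.6, 0, 0, 0, 0, 5.2, 0.6, 0, 0, 0, 0])

```text
t: 26.58
ee_pos: [0.5019, 0.2385, 0.227]
eef_rot: [-0.0, 0.608, 0.794, 0.0]
contact_force: [0.4, -0.1, 0.7]
width: 0.75
grasp_force: 0.0
```

Emit:
send_rows(moves=[3.5, 0.4, 0, 0, 0, 0, 1.7, 0.1, 0, 0, 0, 0, 0, 0, 0, 0, 0, 0, 0, 0, 0, 0, 0, 0, 0, 0, 0, 0, 0, 0])

```text
t: 27.2
ee_pos: [0.4944, 0.2868, 0.227]
eef_rot: [0.0, 0.609, 0.793, -0.0]
contact_force: [0.3, -0.7, -0.3]
width: 0.749
grasp_force: 0.0
```

```bash
python3 - <<'E'
from h import *
s,im=shot('wrist','w12');st()
for n,f,z in(('y',yellow,.0415),('b',blue,.0075),('p',purple,.0075)):
    m=f(im);k,l,stt,c=cv2.connectedComponentsWithStats(m.astype(np.uint8))
    for i in range(1,k):
        if stt[i,4]>400: print(n,stt[i].tolist(),end=' ');rect(l==i,'wrist',z,s)
cv2.imwrite('pics/z12.png',im)
E
```

```text
t 27.25 pos [0.4943 0.2871 0.227 ] yaw 104.98 tilt 0.01 w 0.748 gf 0.0 F [-0.2  0.1  0.4] j7 -0.26
y [295, 106, 44, 135, 3710] rect c 498.5 287.2 size 137.8 41.8 yaw -73.7
b [248, 104, 65, 56, 2451] rect c 449.5 317.9 size 67.8 58.6 yaw 14.7
b [336, 104, 66, 56, 3333] rect c 540.4 342.2 size 69.5 58.4 yaw 15.0
p [252, 184, 46, 50, 2209] rect c 463.1 232.2 size 58.1 51.0 yaw -75.1
p [340, 184, 57, 50, 2708] rect c 565.3 259.5 size 63.3 58.2 yaw 15.0
p [234, 334, 51, 31, 583] rect c 487.0 33.0 size 51.4 49.9 yaw -15.9
```

View pics/z12.png

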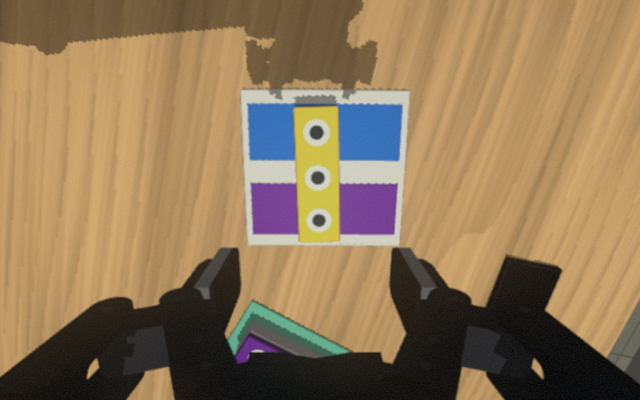

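```bash
cat >> h.py <<'E'
def rectall(m,cam,z,s,amin=400):
    k,l,stt,c=cv2.connectedComponentsWithStats(m.astype(np.uint8))
    keep=np.isin(l,[i for i in range(1,k) if stt[i,4]>amin]).astype(np.uint8)
    cs=cv2.findContours(keep,cv2.RETR_EXTERNAL,cv2.CHAIN_APPROX_NONE)[0]
    h=cv2.convexHull(np.vstack(cs));o=np.zeros(m.shape,np.uint8);cv2.fillPoly(o,[h],1);return rect(o,cam,z,s)
E
python3 - <<'E'
from h import *
s=arm.sense();im=cv2.imread('pics/w12.png')
rectall(roi(blue(im),230,90,420,170),'wrist',.0075,s);rectall(roi(purple(im),230,175,420,245),'wrist',.0075,s)
legs([(.4985,.2872,.1,106.3),(.4985,.2872,-.003,106.3)])
print(px2w('wrist',[(316,132),(317.5,178),(319,220)],.0415,s)*1000)
E
```

```text
rect c 495.1 330.5 size 163.8 58.6 yaw 15.0
rect c 517.0 247.1 size 163.9 58.2 yaw 14.9
turn z -0.132 then shift cm [-0.11  0.41 12.7 ]
turn z -0.000 then shift cm [ 0.   0.  10.3]
[[485.56938834 330.13494077  41.5       ]
 [498.95306162 286.18781071  41.5       ]
 [512.10896795 243.47635874  41.5       ]]
```

Emit:
send_rows(moves=[-0.1, 0.4, 3, 0, 0, -0.13, 0, 0, 4.5, 0, 0, 0, 0, 0, 5, 0, 0, 0, 0, 0, 4, 0, 0, 0, 0, 0, 2, 0, 0, 0])

```text
t: 27.88
ee_pos: [0.497, 0.2872, 0.0396]
eef_rot: [-0.0, 0.599, 0.8, -0.002]
contact_force: [-0.1, 0.5, -0.4]
width: 0.746
grasp_force: 0.0
```

Emit:
send_rows(moves=[0, 0, 1.5, 0, 0, 0, 0, 0, 1.3, 0, 0, 0, 0, 0, 1, 0, 0, 0, 0, 0, 0.7, 0, 0, 0, 0, 0, 0, 0, 0, 0])

```text
t: 28.5
ee_pos: [0.4978, 0.2887, -0.0034]
eef_rot: [-0.0, 0.599, 0.801, -0.0]
contact_force: [0.0, -0.5, -0.0]
width: 0.751
grasp_force: 0.0
```

Emit:
send_rows(moves=[0, 0, 0, 0, 0, 0, 0, 0, 0, 0, 0, 0, 0, 0, 0, 0, 0, 0, 0, 0, 0, 0, 0, 0, 0, 0, 0, 0, 0, 0], fingers=-1)

```text
t: 29.12
ee_pos: [0.4984, 0.289, -0.0025]
eef_rot: [0.0, 0.599, 0.801, 0.001]
contact_force: [-0.1, -0.7, 6.1]
width: 0.501
grasp_force: 63.2
```

Emit:
send_rows(moves=[0, 0, -0.3, 0, 0, 0, 0, 0, -0.7, 0, 0, 0, 0, 0, -2, 0, 0, 0, 0, 0, -5, 0, 0, 0, 0, 0, -5, 0, 0, 0])

```text
t: 29.75
ee_pos: [0.4973, 0.2883, 0.1279]
eef_rot: [-0.0, 0.599, 0.801, -0.001]
contact_force: [0.3, 1.6, -2.7]
width: 0.504
grasp_force: 62.2
```

```bash
python3 - <<'E'
from h import *
st();legs([(.4915,-.2935,.16,28),(.4915,-.2935,-.0045,28)])
E
```

```text
t 29.75 pos [0.4973 0.2883 0.1279] yaw 106.41 tilt 0.08 w 0.504 gf 62.2 F [ 0.3  1.6 -2.7] j7 -0.19
turn z 7.841 then shift cm [-27.83  51.1   -3.21]
turn z 0.000 then shift cm [ 0.    0.   16.45]
```

Emit:
send_rows(moves=[0, 0, -1, 0, 0, 0.9, 0, 0, -1, 0, 0, 0.98, 0, 0, -1, 0, 0, 0.98, 0, 0, -1, 0, 0, 0.98, 0, 0, 0, 0, 0, 0.98])

```text
t: 30.38
ee_pos: [0.498, 0.2888, 0.1677]
eef_rot: [-0.0, 0.875, 0.484, 0.001]
contact_force: [1.2, -0.6, -2.5]
width: 0.501
grasp_force: 62.3
```

Emit:
send_rows(moves=[0, 0, 0, 0, 0, 0.98, 0, 0, 0, 0, 0, 0.98, 0, 0, 0, 0, 0, 0.98, 0, 0, 0, 0, 0, 0.08, -1.4, 2.6, 0, 0, 0, 0])

```text
t: 31.0
ee_pos: [0.4972, 0.2614, 0.1666]
eef_rot: [-0.0, 0.969, 0.246, 0.0]
contact_force: [-0.1, 0.0, -3.1]
width: 0.501
grasp_force: 62.2
```

Emit:
send_rows(moves=[-2.4, 4.4, 0, 0, 0, 0, -2.4, 4.4, 0, 0, 0, 0, -2.4, 4.4, 0, 0, 0, 0, -2.4, 4.4, 0, 0, 0, 0, -2.4, 4.4, 0, 0, 0, 0])

```text
t: 31.62
ee_pos: [0.4948, 0.0071, 0.1671]
eef_rot: [-0.0, 0.97, 0.244, 0.0]
contact_force: [0.9, -0.4, -1.8]
width: 0.499
grasp_force: 62.2
```

Emit:
send_rows(moves=[-2.4, 4.4, 0, 0, 0, 0, -2.4, 4.4, 0, 0, 0, 0, -2.4, 4.4, 0, 0, 0, 0, -2.4, 4.4, 0, 0, 0, 0, -2.4, 4.4, 0, 0, 0, 0])

```text
t: 32.25
ee_pos: [0.4923, -0.2434, 0.1669]
eef_rot: [-0.0, 0.97, 0.244, 0.0]
contact_force: [0.2, 0.8, -2.1]
width: 0.502
grasp_force: 62.2
```

Emit:
send_rows(moves=[-1.6, 3, 0, 0, 0, 0, -0.8, 1.5, 0, 0, 0, 0, 0, 0, 0, 0, 0, 0, 0, 0, 0, 0, 0, 0, 0, 0, 0, 0, 0, 0])

```text
t: 32.88
ee_pos: [0.4929, -0.2912, 0.1666]
eef_rot: [-0.001, 0.97, 0.243, 0.0]
contact_force: [-0.6, -0.1, -1.2]
width: 0.505
grasp_force: 62.2
```

```bash
python3 - <<'E'
from h import *
s,im=shot('wrist','w13');st();legs([(.4915,-.2935,-.0045,28)]);cv2.imwrite('pics/z13.png',im)
E
```

```text
t 32.92 pos [ 0.4929 -0.2915  0.1667] yaw 28.15 tilt 0.05 w 0.499 gf 62.2 F [-0.4  1.5 -1.1] j7 -0.29
turn z 0.015 then shift cm [-0.22  0.11 17.12]
```

View pics/z13.png

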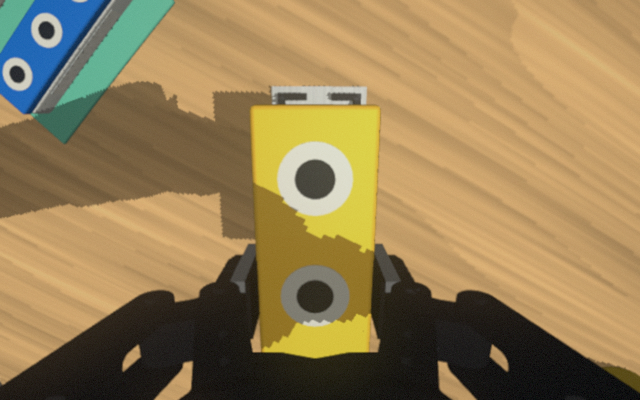

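```bash
python3 - <<'E'
from h import *
s=arm.sense()
w=px2w('wrist',[(271,87),(368.5,86.5)],.006,s)[:,:2]*1000;e=w.mean(0);d=w[0]-w[1];n=np.array([-d[1],d[0]])/np.hypot(*d);print(w,e,np.hypot(*d),'axis yaw',np.degrees(np.arctan2(n[1],n[0])),'c',e-90*n,e+90*n)
print(px2w('wrist',[(315,180),(315,296)],.2112,s)*1000)
E
```

```text
[[ 549.97023466 -216.3286875 ]
 [ 591.16789358 -292.2934597 ]] [ 570.56906412 -254.3110736 ] 86.41697585797118 axis yaw -151.52787904110568 c [ 649.68349077 -211.40527568] [ 491.45463746 -297.21687152]
[[ 530.35604894 -271.02450667  211.2       ]
 [ 490.79568632 -292.21196444  211.2       ]]
```

Emit:
send_rows(moves=[0, 0.3, 3, 0, 0, 0, 0, 0, 4, 0, 0, 0, 0, 0, 3.5, 0, 0, 0, 0, 0, 2, 0, 0, 0, 0, 0, 1, 0, 0, 0])

```text
t: 33.55
ee_pos: [0.4939, -0.2953, 0.0311]
eef_rot: [-0.0, 0.97, 0.242, -0.0]
contact_force: [0.4, -0.1, -1.8]
width: 0.498
grasp_force: 62.3
```

Emit:
send_rows(moves=[0, 0, 0.8, 0, 0, 0, 0, 0, 0.8, 0, 0, 0, 0, 0, 0.8, 0, 0, 0, 0, 0, 0.5, 0, 0, 0, 0, 0, 0.3, 0, 0, 0])

```text
t: 34.17
ee_pos: [0.4938, -0.2957, -0.0004]
eef_rot: [-0.0, 0.97, 0.242, -0.0]
contact_force: [-0.1, 0.0, -2.9]
width: 0.499
grasp_force: 62.3
```

Emit:
send_rows(moves=[0, 0, 0.2, 0, 0, 0, 0, 0, 0, 0, 0, 0, 0, 0, 0, 0, 0, 0, 0, 0, 0, 0, 0, 0, 0, 0, 0, 0, 0, 0])

```text
t: 34.8
ee_pos: [0.4939, -0.2957, -0.0021]
eef_rot: [0.0, 0.97, 0.242, 0.0]
contact_force: [-0.8, 0.1, -2.0]
width: 0.503
grasp_force: 62.3
```

```bash
python3 - <<'E'
from h import *
st()
E
```

```text
t 34.80 pos [ 0.4939 -0.2957 -0.0021] yaw 28.01 tilt 0.01 w 0.503 gf 62.3 F [-0.8  0.1 -2. ] j7 -0.12
```

Emit:
send_rows(moves=[0, 0, 0.1, 0, 0, 0, 0, 0, 0, 0, 0, 0, 0, 0, 0.05, 0, 0, 0, 0, 0, 0, 0, 0, 0, 0, 0, 0, 0, 0, 0])

```text
t: 35.42
ee_pos: [0.4938, -0.2956, -0.0037]
eef_rot: [-0.0, 0.97, 0.242, -0.0]
contact_force: [-1.0, 1.1, -2.4]
width: 0.503
grasp_force: 62.3
```

Emit:
send_rows(moves=[0, 0, 0.05, 0, 0, 0, 0, 0, 0, 0, 0, 0, 0, 0, 0, 0, 0, 0, 0, 0, 0, 0, 0, 0, 0, 0, 0, 0, 0, 0])

```text
t: 36.05
ee_pos: [0.4939, -0.2957, -0.004]
eef_rot: [-0.0, 0.97, 0.242, 0.0]
contact_force: [-2.2, 1.3, 6.0]
width: 0.5
grasp_force: 63.1
```

Emit:
send_rows(moves=[0, 0, 0, 0, 0, 0, 0, 0, 0, 0, 0, 0, 0, 0, 0, 0, 0, 0, 0, 0, 0, 0, 0, 0, 0, 0, -0.5, 0, 0, 0], fingers=0.5)

```text
t: 36.67
ee_pos: [0.4936, -0.2955, 0.0006]
eef_rot: [-0.0, 0.97, 0.242, -0.0]
contact_force: [-0.5, -0.3, 0.3]
width: 0.752
grasp_force: 0.0
```

Emit:
send_rows(moves=[0, 0, -2, 0, 0, 0, 0, 0, -5, 0, 0, 0, 0, 0, -6, 0, 0, 0, 0, 0, -6, 0, 0, 0, 0, 0, -4, 0, 0, 0])

```text
t: 37.3
ee_pos: [0.4941, -0.2966, 0.2351]
eef_rot: [0.001, 0.97, 0.241, 0.002]
contact_force: [1.6, 0.2, -0.5]
width: 0.748
grasp_force: 0.0
```

Emit:
send_rows(moves=[0, 0, 0, 0, 0, 0, 0, 0, 0, 0, 0, 0, 0, 0, 0, 0, 0, 0, 0, 0, 0, 0, 0, 0, 0, 0, 0, 0, 0, 0])

```text
t: 37.92
ee_pos: [0.4935, -0.2956, 0.2302]
eef_rot: [-0.0, 0.97, 0.242, -0.001]
contact_force: [0.2, -0.3, -0.1]
width: 0.747
grasp_force: 0.0
```

```bash
python3 - <<'E'
from h import *
s,im=shot('wrist','w14');st();rect(yellow(im),'wrist',.040,s)
h=hsv(im);d=(h[...,2]<75)
k,l,stt,c=cv2.connectedComponentsWithStats(d.astype(np.uint8))
for i in range(1,k):
    if 30<stt[i,4]<1500: print(stt[i].tolist(),np.round(px2w('wrist',[c[i]],.016,s)[0]*1000,1))
legs([(.507,-.042,.23,164.2)]);legs([(.507,-.042,.23,344.2)])
E
```

```text
t 37.98 pos [ 0.4936 -0.2956  0.2304] yaw 28.00 tilt 0.05 w 0.747 gf 0.0 F [-0.1 -0.4  1. ] j7 -0.34
rect c 492.1 -296.1 size 139.7 43.1 yaw 28.0
[2, 0, 37, 52, 270] [487.   47.4  16. ]
[110, 0, 13, 12, 126] [549.8 -39.6  16. ]
[83, 36, 12, 13, 127] [504.2 -26.5  16. ]
[58, 72, 12, 13, 114] [457.7 -13.6  16. ]
[280, 95, 23, 23, 165] [ 544.1 -235.5   16. ]
[325, 95, 23, 22, 137] [ 570.8 -284.1   16. ]
[79, 99, 15, 11, 56] [444.1 -45.3  16. ]
[69, 101, 11, 11, 47] [435.7 -34.3  16. ]
[310, 127, 11, 12, 98] [ 530.7 -275.6   16. ]
[310, 173, 11, 10, 85] [ 488.  -298.4   16. ]
[310, 215, 11, 10, 78] [ 445.3 -321.    16. ]
[283, 223, 21, 22, 141] [ 413.  -303.8   16. ]
[325, 224, 20, 21, 138] [ 439.  -355.1   16. ]
[621, 336, 19, 38, 383] [ 475.3 -793.3   16. ]
turn z -13.620 then shift cm [ 5.62 24.77  0.04]
turn z 4.380 then shift cm [ -5.62 -24.77   0.04]
```

Emit:
send_rows(moves=[0, 0, 0, 0, 0, -0.98, 0, 0, 0, 0, 0, -0.98, 0, 0, 0, 0, 0, -0.98, 0, 0, 0, 0, 0, -0.98, 0, 0, 0, 0, 0, -0.98])

```text
t: 38.6
ee_pos: [0.4937, -0.2957, 0.2306]
eef_rot: [-0.0, 0.781, 0.625, -0.0]
contact_force: [-0.2, -0.7, -0.9]
width: 0.748
grasp_force: 0.0
```

Emit:
send_rows(moves=[0, 0, 0, 0, 0, -0.98, 0, 0, 0, 0, 0, -0.98, 0, 0, 0, 0, 0, -0.98, 0, 0, 0, 0, 0, -0.98, 0, 0, 0, 0, 0, -0.98])

```text
t: 39.22
ee_pos: [0.4937, -0.2958, 0.2305]
eef_rot: [-0.0, 0.452, 0.892, -0.0]
contact_force: [0.8, -0.1, 0.7]
width: 0.751
grasp_force: 0.0
```

Emit:
send_rows(moves=[0, 0, 0, 0, 0, -0.98, 0, 0, 0, 0, 0, -0.98, 0, 0, 0, 0, 0, -0.98, 0, 0, 0, 0, 0, -0.88, 0, 0, 0, 0, 0, 0])

```text
t: 39.85
ee_pos: [0.4937, -0.2958, 0.2306]
eef_rot: [-0.0, 0.138, 0.99, 0.0]
contact_force: [0.5, -0.3, 0.3]
width: 0.75
grasp_force: 0.0
```

Emit:
send_rows(moves=[1, 4.5, 0, 0, 0, 0, 1.2, 5.3, 0, 0, 0, 0, 1.2, 5.3, 0, 0, 0, 0, 1.2, 5.3, 0, 0, 0, 0, 1, 4.4, 0, 0, 0, 0])

```text
t: 40.48
ee_pos: [0.5073, -0.0395, 0.2308]
eef_rot: [0.0, 0.139, 0.99, 0.0]
contact_force: [0.8, -0.5, 0.2]
width: 0.747
grasp_force: 0.0
```

Emit:
send_rows(moves=[0, 0, 0, 0, 0, 0, 0, 0, 0, 0, 0, 0, 0, 0, 0, 0, 0, 0, 0, 0, 0, 0, 0, 0, 0, 0, 0, 0, 0, 0])

```text
t: 41.1
ee_pos: [0.5074, -0.0424, 0.2308]
eef_rot: [-0.0, 0.138, 0.99, -0.0]
contact_force: [-0.0, -0.1, 0.3]
width: 0.752
grasp_force: 0.0
```

```bash
python3 - <<'E'
from h import *
s,im=shot('wrist','w15');st();x,y,t=rect(blue(im),'wrist',.038,s);rect(roi(purple(im),200,0,500,400),'wrist',.038,s)
legs([(x/1e3,y/1e3,-.007,t+180)])
E
```

```text
t 41.15 pos [ 0.5074 -0.0422  0.2308] yaw 164.15 tilt 0.00 w 0.755 gf 0.0 F [-0.3  1.2 -0. ] j7 1.30
rect c 506.7 -41.0 size 137.8 43.7 yaw -15.8
rect c 530.4 43.0 size 138.1 43.2 yaw -15.6
turn z 17.998 then shift cm [-0.09 -0.1  23.78]
```

Emit:
send_rows(moves=[0.1, 0.1, 3, 0, 0, 0, 0, 0, 5, 0, 0, 0, 0, 0, 5, 0, 0, 0, 0, 0, 4, 0, 0, 0, 0, 0, 2.2, 0, 0, 0])

```text
t: 41.78
ee_pos: [0.5055, -0.0406, 0.0367]
eef_rot: [-0.001, 0.137, 0.991, -0.0]
contact_force: [0.9, 0.4, 0.9]
width: 0.751
grasp_force: 0.0
```

Emit:
send_rows(moves=[0, 0, 1.5, 0, 0, 0, 0, 0, 1.3, 0, 0, 0, 0, 0, 1, 0, 0, 0, 0, 0, 0.7, 0, 0, 0, 0, 0, 0, 0, 0, 0])

```text
t: 42.4
ee_pos: [0.5066, -0.0405, -0.0064]
eef_rot: [-0.0, 0.137, 0.991, -0.0]
contact_force: [0.4, 0.1, 0.4]
width: 0.747
grasp_force: 0.0
```

Emit:
send_rows(moves=[0, 0, 0, 0, 0, 0, 0, 0, 0, 0, 0, 0, 0, 0, 0, 0, 0, 0, 0, 0, 0, 0, 0, 0, 0, 0, 0, 0, 0, 0], fingers=-1)

```text
t: 43.02
ee_pos: [0.5073, -0.0406, -0.0055]
eef_rot: [0.001, 0.137, 0.991, 0.0]
contact_force: [-1.6, -0.3, 6.1]
width: 0.504
grasp_force: 62.0
```

Emit:
send_rows(moves=[0, 0, -0.3, 0, 0, 0, 0, 0, -0.7, 0, 0, 0, 0, 0, -4, 0, 0, 0, 0, 0, -6, 0, 0, 0, 0, 0, -6, 0, 0, 0])

```text
t: 43.65
ee_pos: [0.5061, -0.0405, 0.1656]
eef_rot: [-0.0, 0.137, 0.991, -0.0]
contact_force: [1.1, -0.5, -1.8]
width: 0.505
grasp_force: 61.6
```

```bash
python3 - <<'E'
from h import *
st();legs([(.4951,.3305,.16,195.0),(.4951,.3305,-.0025,195)])
E
```

```text
t 43.65 pos [ 0.5061 -0.0405  0.1656] yaw 164.21 tilt 0.04 w 0.505 gf 61.6 F [ 1.1 -0.5 -1.8] j7 1.31
turn z -3.079 then shift cm [-8.54 36.12  0.56]
turn z -0.000 then shift cm [ 0.    0.   16.25]
```

Emit:
send_rows(moves=[0, 0, 0, 0, 0, -0.77, 0, 0, 0, 0, 0, -0.77, 0, 0, 0, 0, 0, -0.77, 0, 0, 0, 0, 0, -0.77, -0.7, 3, 0, 0, 0, 0])

```text
t: 44.28
ee_pos: [0.5053, -0.012, 0.164]
eef_rot: [-0.0, -0.129, 0.992, -0.001]
contact_force: [0.6, -0.2, -2.1]
width: 0.505
grasp_force: 61.8
```

Emit:
send_rows(moves=[-1.2, 5, 0, 0, 0, 0, -1.2, 5, 0, 0, 0, 0, -1.2, 5, 0, 0, 0, 0, -1.2, 5, 0, 0, 0, 0, -1.2, 5, 0, 0, 0, 0])

```text
t: 44.9
ee_pos: [0.4984, 0.2486, 0.164]
eef_rot: [-0.0, -0.131, 0.991, -0.0]
contact_force: [0.7, 0.3, -1.9]
width: 0.499
grasp_force: 61.8
```

Emit:
send_rows(moves=[-1, 4.6, 0, 0, 0, 0, -0.8, 3.5, 0, 0, 0, 0, 0, 0, 0, 0, 0, 0, 0, 0, 0, 0, 0, 0, 0, 0, 0, 0, 0, 0])

```text
t: 45.52
ee_pos: [0.4957, 0.3284, 0.1638]
eef_rot: [-0.0, -0.13, 0.992, -0.0]
contact_force: [0.0, 0.8, -1.9]
width: 0.506
grasp_force: 61.8
```

Emit:
send_rows(moves=[0, 0, 0, 0, 0, 0, 0, 0, 0, 0, 0, 0, 0, 0, 0, 0, 0, 0, 0, 0, 0, 0, 0, 0, 0, 0, 0, 0, 0, 0])

```text
t: 46.15
ee_pos: [0.4953, 0.3302, 0.1638]
eef_rot: [-0.0, -0.131, 0.991, 0.0]
contact_force: [-0.8, 0.3, -2.0]
width: 0.505
grasp_force: 61.8
```

```bash
python3 - <<'E'
from h import *
s,im=shot('wrist','w16');st();legs([(.4951,.3305,-.0023,195)])
rectall(roi(purple(im),100,0,330,250),'wrist',.0075,s)
E
```

```text
t 46.20 pos [0.4953 0.3302 0.1638] yaw -164.98 tilt 0.00 w 0.500 gf 61.8 F [ 0.6 -0.2 -1.3] j7 1.12
turn z 0.002 then shift cm [1.000e-02 3.000e-02 1.661e+01]
rect c 511.9 245.2 size 152.0 60.3 yaw 14.6
```

Aligned; lower to just above the strip.

Emit:
send_rows(moves=[0, 0, 3, 0, 0, 0, 0, 0, 4, 0, 0, 0, 0, 0, 3.5, 0, 0, 0, 0, 0, 2, 0, 0, 0, 0, 0, 1, 0, 0, 0])

```text
t: 46.82
ee_pos: [0.4948, 0.3298, 0.0276]
eef_rot: [-0.001, -0.131, 0.991, -0.0]
contact_force: [0.1, -0.9, -1.3]
width: 0.503
grasp_force: 61.8
```

Emit:
send_rows(moves=[0, 0, 0.8, 0, 0, 0, 0, 0, 0.8, 0, 0, 0, 0, 0, 0.8, 0, 0, 0, 0, 0, 0.4, 0, 0, 0, 0, 0, 0, 0, 0, 0])

```text
t: 47.45
ee_pos: [0.4952, 0.3301, 0.0006]
eef_rot: [-0.0, -0.131, 0.991, -0.0]
contact_force: [-0.1, 0.0, -2.0]
width: 0.5
grasp_force: 61.8
```

Emit:
send_rows(moves=[0, 0, 0.15, 0, 0, 0, 0, 0, 0, 0, 0, 0, 0, 0, 0.05, 0, 0, 0, 0, 0, 0, 0, 0, 0, 0, 0, 0, 0, 0, 0])

```text
t: 48.08
ee_pos: [0.4953, 0.3302, -0.0012]
eef_rot: [0.0, -0.131, 0.991, 0.0]
contact_force: [0.7, 0.5, -2.0]
width: 0.505
grasp_force: 61.8
```

Emit:
send_rows(moves=[0, 0, 0.05, 0, 0, 0, 0, 0, 0, 0, 0, 0, 0, 0, 0, 0, 0, 0, 0, 0, 0, 0, 0, 0, 0, 0, 0, 0, 0, 0])

```text
t: 48.7
ee_pos: [0.4953, 0.3302, -0.0017]
eef_rot: [-0.0, -0.131, 0.991, 0.0]
contact_force: [-0.3, -0.1, -1.5]
width: 0.502
grasp_force: 61.8
```

Emit:
send_rows(moves=[0, 0, 0.05, 0, 0, 0, 0, 0, 0, 0, 0, 0, 0, 0, 0, 0, 0, 0, 0, 0, 0, 0, 0, 0, 0, 0, 0, 0, 0, 0])

```text
t: 49.32
ee_pos: [0.4954, 0.3302, -0.002]
eef_rot: [0.0, -0.131, 0.991, 0.0]
contact_force: [-2.4, -0.5, 5.1]
width: 0.502
grasp_force: 62.4
```

Emit:
send_rows(moves=[0, 0, 0, 0, 0, 0, 0, 0, 0, 0, 0, 0, 0, 0, 0, 0, 0, 0, 0, 0, 0, 0, 0, 0, 0, 0, -0.5, 0, 0, 0], fingers=0.5)

```text
t: 49.95
ee_pos: [0.495, 0.33, 0.0026]
eef_rot: [-0.0, -0.131, 0.991, -0.0]
contact_force: [0.7, 0.7, -1.0]
width: 0.746
grasp_force: 0.0
```

Emit:
send_rows(moves=[0, 0, -2, 0, 0, 0, 0, 0, -5, 0, 0, 0, 0, 0, -6, 0, 0, 0, 0, 0, -6, 0, 0, 0, 0, 0, -3.5, 0, 0, 0])

```text
t: 50.58
ee_pos: [0.4963, 0.3309, 0.2332]
eef_rot: [0.003, -0.131, 0.991, 0.002]
contact_force: [-0.3, 0.5, -0.5]
width: 0.751
grasp_force: 0.0
```

Emit:
send_rows(moves=[0, 0, 0, 0, 0, 0, 0, 0, 0, 0, 0, 0, 0, 0, 0, 0, 0, 0, 0, 0, 0, 0, 0, 0, 0, 0, 0, 0, 0, 0])

```text
t: 51.2
ee_pos: [0.4951, 0.33, 0.2271]
eef_rot: [-0.001, -0.131, 0.991, -0.0]
contact_force: [0.1, 0.6, -0.7]
width: 0.754
grasp_force: 0.0
```

```bash
python3 - <<'E'
from h import *
s,im=shot('wrist','w17');st()
h=hsv(im)
m=blue(im)
rectall(roi(purple(im),100,0,345,260),'wrist',.0075,s)
print('blue all at .0075');rectall(roi(m,150,0,500,260),'wrist',.0075,s)
G=[]
k,l,stt,c=cv2.connectedComponentsWithStats((h[...,2]<80).astype(np.uint8))
for i in range(1,k):
    if 20<stt[i,4]<400 and stt[i,1]<260: print('dark',stt[i].tolist(),np.round(px2w('wrist',[c[i]],.0415,s)[0]*1000,1))
legs([(.5304,.043,.22,164.3)])
E
```

```text
t 51.25 pos [0.4952 0.33   0.2273] yaw -164.99 tilt 0.05 w 0.751 gf 0.0 F [-0.3 -0.7 -0.6] j7 1.12
rect c 517.2 246.6 size 162.5 59.9 yaw 14.8
blue all at .0075
rect c 495.5 329.8 size 163.3 59.4 yaw 14.6
dark [45, 91, 11, 12, 108] [487.   57.   41.5]
dark [310, 124, 11, 12, 100] [452.5 319.5  41.5]
dark [30, 131, 11, 12, 95] [530.3  44.9  41.5]
dark [17, 169, 11, 10, 85] [573.2  32.8  41.5]
dark [310, 170, 11, 11, 93] [496.  331.1  41.5]
dark [310, 213, 11, 11, 89] [539.7 342.9  41.5]
turn z 3.071 then shift cm [-11.16 -26.68   0.73]
```

Emit:
send_rows(moves=[0, 0, 0, 0, 0, 0.77, 0, 0, 0, 0, 0, 0.77, 0, 0, 0, 0, 0, 0.77, 0, 0, 0, 0, 0, 0.76, -1.2, -3, 0, 0, 0, 0])

```text
t: 51.88
ee_pos: [0.4978, 0.3006, 0.2275]
eef_rot: [-0.0, 0.135, 0.991, 0.001]
contact_force: [0.7, -1.2, 0.3]
width: 0.75
grasp_force: 0.0
```

Emit:
send_rows(moves=[-2, -4.8, 0, 0, 0, 0, -2, -4.8, 0, 0, 0, 0, -2, -4.8, 0, 0, 0, 0, -2, -4.8, 0, 0, 0, 0, -2, -4.5, 0, 0, 0, 0])

```text
t: 52.5
ee_pos: [0.531, 0.041, 0.2279]
eef_rot: [0.0, 0.137, 0.991, 0.0]
contact_force: [1.1, 0.5, 0.6]
width: 0.747
grasp_force: 0.0
```

Emit:
send_rows(moves=[0, 0, 0, 0, 0, 0, 0, 0, 0, 0, 0, 0, 0, 0, 0, 0, 0, 0, 0, 0, 0, 0, 0, 0, 0, 0, 0, 0, 0, 0])

```text
t: 53.12
ee_pos: [0.5309, 0.0435, 0.2278]
eef_rot: [-0.0, 0.136, 0.991, 0.0]
contact_force: [-0.3, 0.0, -1.0]
width: 0.752
grasp_force: 0.0
```

```bash
python3 - <<'E'
from h import *
s,im=shot('wrist','w18');st();x,y,t=rect(roi(purple(im),200,0,440,260),'wrist',.038,s)
legs([(x/1e3,y/1e3,-.006,t+180)])
E
```

```text
t 53.17 pos [0.5309 0.0433 0.2278] yaw 164.36 tilt 0.00 w 0.749 gf 0.0 F [ 0.3  0.6 -0. ] j7 1.15
rect c 530.4 43.8 size 136.8 42.5 yaw -15.6
turn z 17.992 then shift cm [-0.06 -0.03 23.38]
```

Emit:
send_rows(moves=[0, 0, 3, 0, 0, 0, 0, 0, 5, 0, 0, 0, 0, 0, 5, 0, 0, 0, 0, 0, 4, 0, 0, 0, 0, 0, 2, 0, 0, 0])

```text
t: 53.8
ee_pos: [0.5296, 0.0428, 0.0355]
eef_rot: [-0.002, 0.136, 0.991, -0.001]
contact_force: [0.0, -0.2, -0.1]
width: 0.749
grasp_force: 0.0
```

Emit:
send_rows(moves=[0, 0, 1.4, 0, 0, 0, 0, 0, 1.3, 0, 0, 0, 0, 0, 1, 0, 0, 0, 0, 0, 0.7, 0, 0, 0, 0, 0, 0, 0, 0, 0])

```text
t: 54.42
ee_pos: [0.5308, 0.0428, -0.0064]
eef_rot: [-0.0, 0.136, 0.991, -0.0]
contact_force: [-0.5, 0.9, 1.0]
width: 0.752
grasp_force: 0.0
```

Emit:
send_rows(moves=[0, 0, 0, 0, 0, 0, 0, 0, 0, 0, 0, 0, 0, 0, 0, 0, 0, 0, 0, 0, 0, 0, 0, 0, 0, 0, 0, 0, 0, 0], fingers=-1)

```text
t: 55.05
ee_pos: [0.5316, 0.0429, -0.0055]
eef_rot: [0.001, 0.136, 0.991, 0.0]
contact_force: [-1.3, 0.0, 5.8]
width: 0.501
grasp_force: 62.2
```

Emit:
send_rows(moves=[0, 0, -0.3, 0, 0, 0, 0, 0, -0.7, 0, 0, 0, 0, 0, -4, 0, 0, 0, 0, 0, -6, 0, 0, 0, 0, 0, -6, 0, 0, 0])

```text
t: 55.68
ee_pos: [0.5303, 0.0427, 0.1655]
eef_rot: [-0.0, 0.136, 0.991, -0.0]
contact_force: [1.4, 0.5, -1.7]
width: 0.503
grasp_force: 61.5
```

```bash
python3 - <<'E'
from h import *
st();legs([(.5171,.2469,.165,194.9),(.5171,.2469,-.0023,194.9)])
E
```

```text
t 55.67 pos [0.5303 0.0427 0.1655] yaw 164.31 tilt 0.05 w 0.503 gf 61.5 F [ 1.4  0.5 -1.7] j7 1.16
turn z -3.059 then shift cm [-3.98 20.07  0.05]
turn z -0.000 then shift cm [ 0.    0.   16.73]
```

Emit:
send_rows(moves=[0, 0, 0, 0, 0, -0.77, 0, 0, 0, 0, 0, -0.77, 0, 0, 0, 0, 0, -0.76, 0, 0, 0, 0, 0, -0.76, -0.4, 2, 0, 0, 0, 0])

```text
t: 56.3
ee_pos: [0.5294, 0.0614, 0.1639]
eef_rot: [-0.0, -0.129, 0.992, -0.0]
contact_force: [-0.3, 0.7, -0.8]
width: 0.503
grasp_force: 61.7
```

Emit:
send_rows(moves=[-0.9, 4.5, 0, 0, 0, 0, -1, 5, 0, 0, 0, 0, -1, 5, 0, 0, 0, 0, -0.7, 3.6, 0, 0, 0, 0, 0, 0, 0, 0, 0, 0])

```text
t: 56.92
ee_pos: [0.5165, 0.2513, 0.1638]
eef_rot: [-0.0, -0.133, 0.991, 0.001]
contact_force: [-0.2, -0.1, -1.7]
width: 0.503
grasp_force: 61.6
```

Emit:
send_rows(moves=[0, 0, 0, 0, 0, 0, 0, 0, 0, 0, 0, 0, 0, 0, 0, 0, 0, 0, 0, 0, 0, 0, 0, 0, 0, 0, 0, 0, 0, 0])

```text
t: 57.55
ee_pos: [0.5179, 0.2471, 0.1638]
eef_rot: [0.0, -0.13, 0.992, 0.0]
contact_force: [0.2, -0.1, -2.0]
width: 0.502
grasp_force: 61.6
```

```bash
python3 - <<'E'
from h import *
st();legs([(.5171,.2469,-.0023,194.9)])
E
```

```text
t 57.55 pos [0.5179 0.2471 0.1638] yaw -165.11 tilt 0.00 w 0.502 gf 61.6 F [ 0.2 -0.1 -2. ] j7 1.28
turn z -0.001 then shift cm [ 0.09  0.   16.61]
```

Emit:
send_rows(moves=[0.05, 0, 3, 0, 0, 0, 0, 0, 4, 0, 0, 0, 0, 0, 3.5, 0, 0, 0, 0, 0, 2, 0, 0, 0, 0, 0, 1, 0, 0, 0])

```text
t: 58.18
ee_pos: [0.5169, 0.247, 0.0277]
eef_rot: [-0.001, -0.13, 0.992, -0.0]
contact_force: [-0.6, -0.2, -1.4]
width: 0.506
grasp_force: 61.7
```

Emit:
send_rows(moves=[0, 0, 0.8, 0, 0, 0, 0, 0, 0.8, 0, 0, 0, 0, 0, 0.8, 0, 0, 0, 0, 0, 0.4, 0, 0, 0, 0, 0, 0, 0, 0, 0])

```text
t: 58.8
ee_pos: [0.5173, 0.2471, 0.0006]
eef_rot: [-0.0, -0.13, 0.992, -0.0]
contact_force: [0.7, 0.8, -1.2]
width: 0.503
grasp_force: 61.7
```

Emit:
send_rows(moves=[0, 0, 0.15, 0, 0, 0, 0, 0, 0, 0, 0, 0, 0, 0, 0.1, 0, 0, 0, 0, 0, 0, 0, 0, 0, 0, 0, 0, 0, 0, 0])

```text
t: 59.42
ee_pos: [0.5174, 0.2472, -0.0017]
eef_rot: [-0.0, -0.13, 0.992, 0.0]
contact_force: [-0.6, -0.0, -1.6]
width: 0.5
grasp_force: 61.7
```

Emit:
send_rows(moves=[0, 0, 0.05, 0, 0, 0, 0, 0, 0, 0, 0, 0, 0, 0, 0, 0, 0, 0, 0, 0, 0, 0, 0, 0, 0, 0, 0, 0, 0, 0])

```text
t: 60.05
ee_pos: [0.5174, 0.2472, -0.002]
eef_rot: [0.0, -0.13, 0.992, 0.0]
contact_force: [-2.0, -0.8, 4.4]
width: 0.504
grasp_force: 62.2
```

Emit:
send_rows(moves=[0, 0, 0, 0, 0, 0, 0, 0, 0, 0, 0, 0, 0, 0, 0, 0, 0, 0, 0, 0, 0, 0, 0, 0, 0, 0, -0.5, 0, 0, 0], fingers=0.5)

```text
t: 60.68
ee_pos: [0.5171, 0.2471, 0.0026]
eef_rot: [-0.0, -0.13, 0.992, -0.0]
contact_force: [-0.1, -0.3, 0.1]
width: 0.748
grasp_force: 0.0
```

Emit:
send_rows(moves=[0, 0, -2, 0, 0, 0, 0, 0, -5, 0, 0, 0, 0, 0, -6, 0, 0, 0, 0, 0, -6, 0, 0, 0, 0, 0, -6, 0, 0, 0])

```text
t: 61.3
ee_pos: [0.5171, 0.247, 0.2553]
eef_rot: [0.0, -0.13, 0.992, 0.0]
contact_force: [0.8, 1.0, -0.1]
width: 0.75
grasp_force: 0.0
```

Emit:
send_rows(moves=[0, 0, -4, 0, 0, 0, 0, 0, 0, 0, 0, 0, 0, 0, 0, 0, 0, 0, 0, 0, 0, 0, 0, 0, 0, 0, 0, 0, 0, 0])

```text
t: 61.92
ee_pos: [0.5169, 0.2469, 0.2916]
eef_rot: [-0.001, -0.13, 0.992, -0.0]
contact_force: [0.2, -0.5, 0.3]
width: 0.751
grasp_force: 0.0
```

```bash
python3 - <<'E'
from h import *
s,im=shot('wrist','w19');st();cv2.imwrite('pics/z19.png',im);h=hsv(im)
k,l,stt,c=cv2.connectedComponentsWithStats((h[...,2]<80).astype(np.uint8))
for i in range(1,k):
    if 20<stt[i,4]<400 and stt[i,1]<260: print('dark',stt[i].tolist(),np.round(px2w('wrist',[c[i]],.0415,s)[0]*1000,1))
E
```

```text
t 61.98 pos [0.517  0.247  0.2918] yaw -165.09 tilt 0.11 w 0.749 gf 0.0 F [ 0.   0.4 -0.5] j7 1.28
dark [311, 122, 9, 10, 68] [473.6 236.4  41.5]
dark [385, 123, 10, 10, 79] [452.6 319.7  41.5]
dark [311, 161, 9, 9, 66] [517.3 248.   41.5]
dark [383, 161, 10, 11, 92] [496.  331.6  41.5]
dark [311, 198, 9, 8, 58] [560.8 259.7  41.5]
dark [381, 199, 9, 8, 59] [539.8 343.2  41.5]
dark [32, 252, 13, 8, 65] [726.4 -74.7  41.5]
dark [4, 257, 11, 5, 29] [ 743.4 -115.2   41.5]
dark [18, 259, 14, 9, 78] [743.1 -93.   41.5]
```

View pics/z19.png

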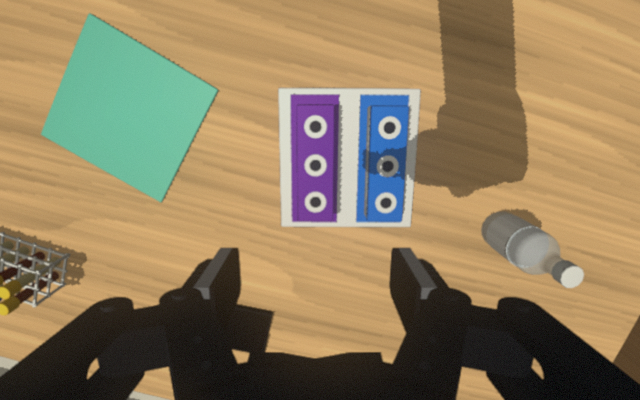

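The picture shows purple at (315,165) centred on its purple strip and blue at (387,165) centred on its blue strip. The pad is empty, and the rack and bottle are where they were. The cassettes' measured centres lie within 2 mm of the strip centres.

```bash
python3 -c "
from station import arm
print(arm.finish_job())"
```

```text
the job is handed in; nothing more can be done
None
```

The job is handed in at about 62 s: the yellow cassette is seated flat in the bay, about 2 mm off centre, and the blue and purple ones are back on their own strips, each within about 2 mm of centre; on the first try at blue the fingers closed above its lid and touched it with about 5 N, and nothing appeared to move.

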